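# Clear the drying board and lean the carved tiles to dry

### The arm

A 7-joint arm with a two-finger parallel gripper is mounted at the origin on the work surface. World frame = base frame: x ahead of the robot, y to its left, z up, the work surface at z = 0. Lengths are in m, angles in degrees, forces in N, time in s.
With the tool pointing down it reaches from about 0.425 to 1.025 m from the base axis. Payload 9.4 kg.
Tool frame: the origin (TCP) lies midway between the tips of the shut fingers; the grasp point (between the pads) lies 19 mm behind it; z points along the fingers, y is the line along which they close (so a half turn about z gives the same grasp; the last joint's range is limited). The gripper opens to 93 mm and grips with 3 to 60 N. Pads are 15 mm wide; open, the fingers measure 128 mm over their backs; the gripper's body (75 mm by 188 mm) begins 65 mm behind the grasp point.
Start: joints at [66.881, 34.337, -0.143, 91.639, 0.103, 54.024, -4.572], TCP at [0.233, -0.687, 0.219] pointing down, gripper open.
Joint ranges: [-147.43, 147.43], [-19.82, 112.94], [-74.19, 73.91], [6.32, 146.72], [-59.91, 239.91], [6.04, 106.73], [-150.56, 150.56]. Speed limits (degrees/s): [127.2, 127.2, 172.46, 172.46, 180, 180, 180].

### API

Orientations are given as a 3x3 rotation matrix whose columns are the frame's x, y, z axes.
In Python, from bench import ctrl gives the robot as it stands.
- The arm moves only by the shell command python3 -m jog 'ROWS' [FORCE]. ROWS is JSON, a list of rows, each a list of 5 numbers: the shift along the tool's x, y, z scaled (see below), then the turn about the tool's z scaled (see below), then the opening, from -1 (shut) to 1 (fully open). A call has 1 to 12 rows; each row is the pose to reach, as a shift and turn from the pose commanded when the call began, along the tool's axes at that moment; what a row does not reach only later rows make up. The controller multiplies each number of a shift by 0.75 m and each number of a turn by 30 degrees. A row lasts 1/8 s, in which the tool goes at most 62.5 mm and 10.7 degrees, less where a joint would pass 70% of its speed; a pose out of reach is approached as far as the arm can. A call with a number of a shift or a turn outside -1 to 1 is refused whole. A call with a gripper value outside its range is refused whole. The fingers move at their own pace and stop on an object; FORCE is the grip in N (left out, the last holds). Time passes only in rows, so rows that repeat a pose let the fingers close. It gives the time, the measured TCP pose, the force, the opening and the grip force at its end, in the units of the state.
- ctrl.read_state(): the state, without advancing time (a new reading comes with each control period).
- ctrl.capture(name): name is "scene" or "top"; returns a dict with "img" (400x640x3 uint8, red, green, blue), "range_z" (400x640 float32, m along the optical axis (not along the pixel's ray), 0 where there is no reading), "intrinsics" (3x3 intrinsics, pixels), "R" (3x3) and "t" (3): a world point X has camera coordinates R X + t. Camera axes: x right, y down, z forward; pixel columns grow to the right and rows downward; lengths in m; the calibration is good to about 2 mm. A picture is of the moment at which its call begins.
- ctrl.hand_in(): hands the job in; it is judged then, once.
The state is a dict: "t": time; "joints": joint angles; "qvel": joint speeds; "effort": joint torques, N m; "tcp_pos": TCP position; "tcp_rot": TCP orientation; "force": force on the tool from outside, world axes, zero at the start; "wrist_torque": the same for the moment, N m; "gripper_width": opening from 0.0 (shut) to 1.0 (fully open); "grip_force": force on a finger pad.
Only numpy, scipy, OpenCV 4.12 (cv2) and the standard library are available. Lean on these libraries where they do the work, as an engineer would, in place of code of your own. Each camera call takes 0.05 s, during which the arm holds its last target. There are 200 camera calls.

### The job

Clear the drying board and set the carved tiles out on it: tip the blue pot so that every plaster chip drains into the black waste tub, then stand the pot upright in the middle of the round cork mat. Draw every tile out of the slotted rack and leave it leaning back a little against the board's wooden rest, on its foot on the board, on the robot's side of the rest, squarely facing it, and each clear of the others. Leave the chisel, the clay block and the tin where they are; the pot may be knocked aside on the way, so put right what has moved.

Things in the scene. Friction and masses are not known exactly. Their poses are not given: they have to be found in the camera images.
- board: plywood drying board, fixed, 160 mm (its x) by 420 mm (its y), 10 mm thick; origin: centre of its underside, on the bench. Its +x points away from the robot. The rest stands on its far part.
- rest: wooden back rest fixed on the board: an upright panel 420 mm long (along the board's y), 16 mm thick; its front face is the plane x = +40 mm of the board's frame, its top edge 90 mm above the bench (80 mm above the board's top). This pose is the same as the board's, not the panel's centre.
- rack: dark wooden rack, fixed, base 240 mm (its x) by 100 mm (its y), 12 mm thick, with four slots across it at x = -78, -26, +26 and +78 mm; each slot lies between two ribs 90 mm long and 6 mm thick, 19 mm apart, whose tops are 45 mm above the bench. Origin: centre of its underside. It stands to the robot's left or right; the tub is on the other side.
- tub: black open waste tub, fixed, 180 mm (its x) by 160 mm (its y), 100 mm high, walls and floor 5 mm; origin: centre of its underside.
- mat: round cork mat, fixed, radius 52 mm, 4 mm thick; origin: centre of its underside.
- pot: blue open round pot, 100 mm tall, on a flat foot plate 88 mm in diameter, 7 mm thick; above it 58 mm in diameter, growing to 64 mm at the rim; wall 3.5 mm, floor 10 mm, 0.2 kg, centre of mass about 30 mm up. Held lightly it can swing in the fingers: grip it with 40 N or more. Origin: centre of its underside; z: up to the mouth. Starts upright on the board; chips slide out at some 125 degrees.
- chip1: white broken plaster chip, about 18 x 18 x 18 mm, starts inside the pot (origin: centre of its underside). Four or five chips are present.
- chip2: white broken plaster chip, about 18 x 18 x 18 mm, starts inside the pot (origin: centre of its underside). Four or five chips are present.
- chip3: white broken plaster chip, about 18 x 18 x 18 mm, starts inside the pot (origin: centre of its underside). Four or five chips are present.
- chip4: white broken plaster chip, about 18 x 18 x 18 mm, starts inside the pot (origin: centre of its underside). Four or five chips are present.
- chip5: white broken plaster chip, about 18 x 18 x 18 mm, starts inside the pot (origin: centre of its underside). Four or five chips are present.
- tile1: pale carved plaster tile, 70 mm wide (its y), 140 mm tall (its z), 14 mm thick (its x), about 0.18 kg, both faces alike. Origin: centre of the foot (lower 70 mm edge). Starts upright in a rack slot, its foot 12 mm above the bench. Three or four tiles are present.
- tile2: pale carved plaster tile, 70 mm wide (its y), 140 mm tall (its z), 14 mm thick (its x), about 0.18 kg, both faces alike. Origin: centre of the foot (lower 70 mm edge). Starts upright in a rack slot, its foot 12 mm above the bench. Three or four tiles are present.
- tile3: pale carved plaster tile, 70 mm wide (its y), 140 mm tall (its z), 14 mm thick (its x), about 0.18 kg, both faces alike. Origin: centre of the foot (lower 70 mm edge). Starts upright in a rack slot, its foot 12 mm above the bench. Three or four tiles are present.
- tile4: pale carved plaster tile, 70 mm wide (its y), 140 mm tall (its z), 14 mm thick (its x), about 0.18 kg, both faces alike. Origin: centre of the foot (lower 70 mm edge). Starts upright in a rack slot, its foot 12 mm above the bench. Three or four tiles are present.
- chisel: chisel with wooden handle, 185 mm long, lying on the bench right of the mat; leave alone
- clay: block of terracotta clay, 110 x 90 x 70 mm, left of the board; leave alone
- tin: tin, 72 mm diameter, 70 mm tall, right of the board; leave alone

How it is judged:
By the outcome, as a careful person would: the job done as asked, in the order asked, and still so for the second after the job is handed in, with the robot touching nothing.
Of tile1, tile2, tile3, tile4 only 3 to 4 are there at a start; the rules pass over those that are not, and their reading is None.
Of chip4, chip5 only 1 to 2 are there at a start; the rules pass over those that are not, and their reading is None.
At some moment in a run one of pot may be knocked a few centimetres aside while the robot is not near it.
It also fails if it takes over 208 s, if anything falls off the work surface, if the arm or the gripper's body presses on something with over 40 N, if the wrist force passes 120 N, or if a joint passes its speed limit or range.

## Working session

There is one attempt and no reset: what is moved stays moved. The work goes in short steps, Python scripts to look and compute and a shell command to move; the robot and the scene stay as the last step left them, time stands still between calls to the robot, and variables do not carry over. Pictures are saved under pics/ and viewed, at most 14 in all, crops included, and the job is handed in when it is done.

```bash
ls; mkdir -p pics
cat > h.py <<'E'
import numpy as np, cv2
from bench import ctrl
def cap(n,f=None):
    c=ctrl.capture(n)
    if f: cv2.imwrite('pics/'+f,c['img'][:,:,::-1])
    return c
def pts(c):
    K=c['intrinsics'];z=c['range_z'];v,u=np.mgrid[:400,:640]
    P=np.stack([(u-K[0,2])/K[0,0]*z,(v-K[1,2])/K[1,1]*z,z],-1)
    W=(P-c['t'])@c['R'];W[z==0]=np.nan
    return W
def crop(c,f,u0,v0,u1,v1,s):
    cv2.imwrite('pics/'+f,cv2.resize(c['img'][v0:v1,u0:u1,::-1],None,fx=s,fy=s,interpolation=2))
E
python3 - <<'E'
from h import *
s=ctrl.read_state();print({k:np.round(v,3).tolist() for k,v in s.items()})
for n in('scene','top'):
    c=cap(n,n+'0.png');np.savez(n+'0',**c,W=pts(c));print(n,c['R'].round(3).tolist(),c['t'].round(3),c['intrinsics'].round(1).tolist(),(-c['R'].T@c['t']).round(3))
E
```

```text
pics
{'t': 0.0, 'joints': [66.882, 34.386, -0.144, 91.681, 0.103, 54.024, -4.571], 'qvel': [-0.005, 0.086, 0.065, 0.026, -0.071, -0.014, 0.046], 'effort': [0.001, -76.506, 1.498, -25.235, -0.052, 0.017, 0.0], 'tcp_pos': [0.233, -0.686, 0.218], 'tcp_rot': [[0.947, 0.321, -0.001], [0.321, -0.947, 0.001], [-0.0, -0.002, -1.0]], 'force': [-0.061, 0.285, 0.112], 'wrist_torque': [0.014, -0.009, 0.024], 'grip_force': 0.0, 'gripper_width': 0.999}
scene [[-0.752, 0.659, -0.006], [0.499, 0.564, -0.658], [-0.43, -0.498, -0.753]] [ 0.392 -0.216  1.095] [[371.3, 0.0, 317.2], [0.0, 371.3, 205.8], [0.0, 0.0, 1.0]] [0.874 0.409 0.685]
top [[-0.006, -1.0, 0.003], [-0.998, 0.006, -0.067], [0.067, -0.004, -0.998]] [0.014 0.526 0.891] [[365.9, 0.0, 317.7], [0.0, 365.9, 193.5], [0.0, 0.0, 1.0]] [0.465 0.014 0.924]
```

View pics/scene0.png

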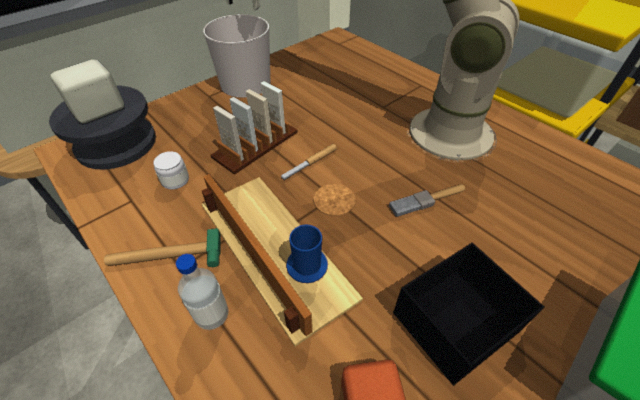

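View pics/top0.png

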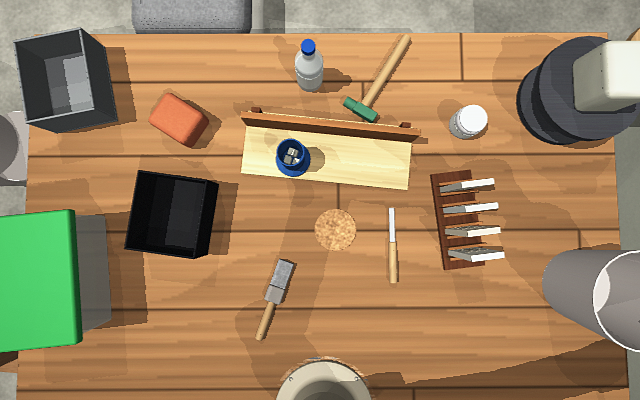

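Run:
```python
from h import *
for n in('top','scene'):
    d=np.load(n+'0.npz');W=d['W'];I=d['img'].astype(int)
    def rect(name,m,xy,zl):
        x0,x1,y0,y1=xy
        with np.errstate(invalid='ignore'):
            k=m&(W[...,0]>x0)&(W[...,0]<x1)&(W[...,1]>y0)&(W[...,1]<y1)&(W[...,2]>zl[0])&(W[...,2]<zl[1])
        k=cv2.morphologyEx(k.astype('uint8'),cv2.MORPH_OPEN,np.ones((2,2)))>0
        P=W[k]
        if len(P)<6: print(n,name,len(P));return
        r=cv2.minAreaRect((P[:,:2]*1000).astype('float32'))
        print(n,name,len(P),np.round(r[0],1),np.round(r[1],1),round(r[2],2),'z',np.round(np.percentile(P[:,2],[10,50,90])*1000,1))
    a=np.ones((400,640),bool)
    rect('board',a,(.4,.75,-.25,.22),(.006,.016))
    rect('rest',a,(.4,.85,-.25,.22),(.083,.097))
    rect('rack base',a,(.25,.6,-.5,-.2),(.008,.016))
    rect('ribs',a,(.25,.6,-.5,-.2),(.040,.05))
    rect('tub',a,(.2,.65,.2,.6),(.094,.106))
    rect('potrim',a,(.4,.7,-.1,.2),(.094,.125))
    rect('clay',a,(.5,.85,.2,.5),(.06,.08))
    rect('tin',a,(.5,.85,-.5,-.25),(.06,.08))
    mat=(I[...,0]-I[...,2]>40)
    rect('mat',a,(.3,.5,-.12,.08),(.0028,.008))
    rect('chisel',a,(.25,.5,-.25,-.08),(.008,.04))
    k=(W[...,2]>.13)&(W[...,2]<.165)&(W[...,0]>.25)&(W[...,0]<.6)&(W[...,1]<-.2)&(W[...,1]>-.55)
    N,l=cv2.connectedComponents(k.astype('uint8'))
    for i in range(1,N):
        if (l==i).sum()>5: rect('tile',l==i,(0,1,-1,1),(.13,.165))
```

```text
top board 7076 [400.9 -52.1] [0. 0.] 0.0 z [nan nan nan]
top rest 1392 [733.9 -26.8] [163.5 438.4] 8.79 z [nan nan nan]
top rack base 2019 [nan nan] [0. 0.] 0.0 z [nan nan nan]
top ribs 619 [ 457.5 -348.3] [192.2 111.2] 5.97 z [nan nan nan]
top tub 1184 [412.8 464.9] [145.6 479.6] 45.69 z [nan nan nan]
top potrim 188 [610.2  66.8] [49.2 68.6] 30.75 z [nan nan nan]
top clay 1823 [622.7 331.4] [158.7 272.6] 82.11 z [nan nan nan]
top tin 684 [ 647.9 -336.4] [ 86.3 246.2] 57.03 z [62.5 70.3 72.4]
top mat 1136 [432.  -36.3] [ 77.  102.1] 48.64 z [nan nan nan]
top chisel 506 [ 394.9 -173.8] [184.2  23.9] 1.57 z [nan nan nan]
top tile 249 [ 542.8 -365.4] [ 14.6 146.9] 9.2 z [nan nan nan]
top tile 248 [ 487.  -371.8] [ 18.2 147.7] 4.95 z [ 31.9 152.  154. ]
top tile 267 [ 428.  -375.6] [148.4  23.3] 84.45 z [nan nan nan]
top tile 288 [ 373.6 -381.4] [ 37.6 149.6] 0.37 z [nan nan nan]
top tile 517 [ 301.  -539.4] [105.5  20.3] 0.27 z [nan nan nan]
scene board 7622 [570.3  -0.9] [416.8 304.4] 82.43 z [nan nan nan]
scene rest 1886 [643.  -39.3] [455.4 249.5] 57.04 z [nan nan nan]
scene rack bas
[... 165 characters left out ...]
8] 43.73 z [nan nan nan]
scene potrim 418 [591.2  51.6] [128.1  59.9] 46.3 z [nan nan nan]
scene clay 2607 [622.9 309.9] [159.3 210.4] 68.29 z [nan nan nan]
scene tin 574 [ 621.1 -343.2] [128.8 209.5] 57.95 z [60.5 69.1 71.4]
scene mat 824 [433.4 -29.5] [87.7 92.6] 41.48 z [nan nan nan]
scene chisel 356 [ 393.2 -167.1] [ 13.1 196.4] 89.45 z [nan nan nan]
scene tile 314 [ 296.9 -539.7] [104.8  22.8] 1.49 z [129.7 144.1 157.5]
scene tile 214 [ 324. -417.] [246.6  45.6] 54.31 z [nan nan nan]
scene tile 224 [ 423.8 -330. ] [66.2 56.4] 78.65 z [130.3 144.1 152.5]
scene tile 222 [ 473.4 -329.3] [66.2 54.8] 84.61 z [131.  144.5 152.1]
scene tile 226 [ 535.4 -335.4] [82.4 42.4] 57.01 z [nan nan nan]
```

Run:
```python
from h import *
d=np.load('top0.npz');crop(d,'topB.png',230,95,430,240,4);crop(d,'topR.png',420,160,520,280,5)
W=d['W'];k=(W[...,2]>.148)&(W[...,2]<.158)&(W[...,0]>.25)&(W[...,0]<.6)&(W[...,1]<-.2)&(W[...,1]>-.5)
N,l,_,_=cv2.connectedComponentsWithStats(k.astype('uint8'))
for i in range(1,N):
    P=W[l==i]
    if len(P)>20:
        r=cv2.minAreaRect((P[:,:2]*1000).astype('float32'));print(len(P),np.round(r[0],1),np.round(r[1],1),round(r[2],1),P[:,2].mean())
for f,z in(('rest',(.086,.094)),('tub',(.097,.104)),('pot',(.106,.115))):
    k=(W[...,2]>z[0])&(W[...,2]<z[1])&(W[...,0]>.2)&(W[...,0]<.8)&(W[...,1]>(.2 if f=='tub' else -.3))&(W[...,1]<(.6 if f=='tub' else .2))
    if f=='pot':k&=W[...,0]<.65
    N,l,st,_=cv2.connectedComponentsWithStats(k.astype('uint8'))
    i=1+np.argmax(st[1:,4]);P=W[l==i];r=cv2.minAreaRect((P[:,:2]*1000).astype('float32'));print(f,len(P),np.round(r[0],1),np.round(r[1],1),round(r[2],2),P[:,2].mean())
    if f=='rest':
        q=np.polyfit(P[:,1],P[:,0],1);print('rest line x=',q)
```

```text
220 [ 538.7 -327. ] [14.1 70. ] 6.7 0.15234118453824153
222 [ 487.  -332.7] [13.9 70. ] 6.8 0.1524512338097711
228 [ 435.3 -336.7] [14.1 70.6] 6.5 0.15243637514621944
231 [ 383.6 -341.9] [14.3 69.5] 6.8 0.15241861528588138
rest 1274 [685.  -17.7] [419.7  16.7] 83.81 0.09047056209441107
rest line x= [0.10808529 0.68641706]
tub 721 [477.2 354.1] [161. 180.] 81.51 0.10033824324283538
pot 140 [614.   74.4] [60.9 63.1] 89.71 0.11016137403048257
```

View pics/topB.png

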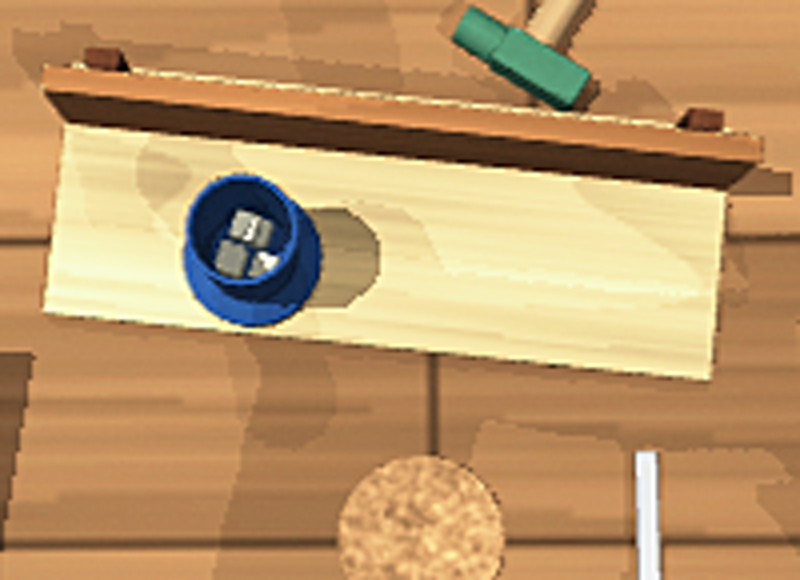

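View pics/topR.png

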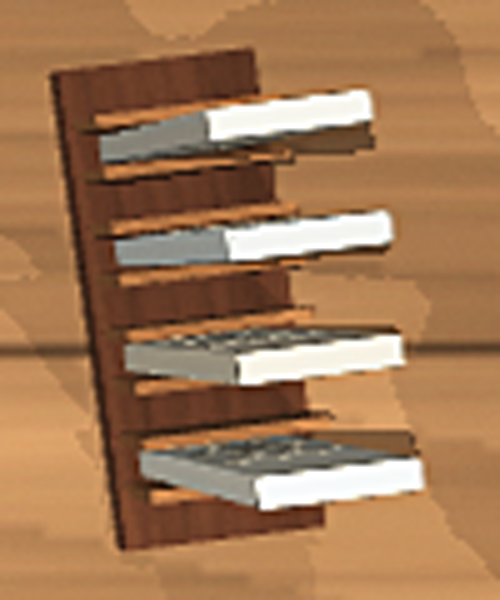

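```bash
cat >> h.py <<'E'
def go(g,yaw=None):
    """shift (jog units) to bring grasp point to g (m), turn to set tool-x yaw (deg, modulo 180)"""
    s=ctrl.read_state();R=np.array(s['tcp_rot']);p=np.array(s['tcp_pos'])-0.019*R[:,2]
    y0=np.degrees(np.arctan2(R[1,0],R[0,0]));sh=R.T@(np.array(g)-p)/.75
    t='' if yaw is None else round(-(((yaw-y0)+90)%180-90)/30,3)
    print('grasp',p.round(4),'yaw',y0.round(1),'tilt',R[2].round(3),'shift',sh.round(4),'turn',t,'J7',round(s['joints'][6]),'F',np.round(s['force'],1),'w',round(s['gripper_width']*93,1),'gf',round(s['grip_force'],1),'t',s['t'])
def ray(n,uv,z):
    c=np.load(n+'0.npz');K=c['intrinsics'];d=c['R'].T@np.linalg.inv(K)@[uv[0],uv[1],1];o=-c['R'].T@c['t']
    return o+d*(z-o[2])/d[2]
E
python3 - <<'E'
from h import *
go((.614,.0744,.21),81.5)
print(ray('top',(335.2,227.5),.004),ray('scene',(334,199.5),.004))
E
```

```text
grasp [ 0.2326 -0.6863  0.2368] yaw 18.7 tilt [-0.    -0.001 -1.   ] shift [ 0.8072 -0.7972  0.0368] turn -2.093 J7 -5 F [-0.1 -0.8  0.3] w 92.9 gf 0.0 t 0.1
[ 0.4417133  -0.03210656  0.004     ] [ 0.4403884  -0.02900791  0.004     ]
```

```bash
python3 -m jog '[[0.8072,-0.7972,0,-1,0.72],[0.8072,-0.7972,0,-1,0.72],[0.8072,-0.7972,0,-1,0.72],[0.8072,-0.7972,0,-1,0.72],[0.8072,-0.7972,0,-1,0.72],[0.8072,-0.7972,0,-1,0.72],[0.8072,-0.7972,0,-1,0.72],[0.8072,-0.7972,0,-1,0.72],[0.8072,-0.7972,0,-1,0.72],[0.8072,-0.7972,0,-1,0.72],[0.8072,-0.7972,0,-1,0.72],[0.8072,-0.7972,0,-1,0.72]]'; python3 -c "
from h import *
go((.614,.0744,.21),81.5)"
```

```text
t: 1.6
tcp_pos: [0.5695, -0.0144, 0.2185]
tcp_rot: [[0.66, 0.751, -0.0], [0.751, -0.66, -0.0], [-0.0, -0.0, -1.0]]
force: [0.2, -0.9, 0.1]
gripper_width: 0.863
grip_force: 0.0
grasp [ 0.5695 -0.0144  0.2375] yaw 48.7 tilt [-0. -0. -1.] shift [ 0.1281 -0.0335  0.0366] turn -1.093 J7 -54 F [ 0.2 -0.9  0.1] w 80.2 gf 0.0 t 1.6
```

```bash
python3 -m jog '[[0.1281,-0.0335,0.0366,-1,0.72],[0.1281,-0.0335,0.0366,-1,0.72],[0.1281,-0.0335,0.0366,-1,0.72],[0.1281,-0.0335,0.0366,-1,0.72],[0.1281,-0.0335,0.0366,-1,0.72]]'
python3 - <<'E'
from h import *
go((.614,.0744,.056),81.5)
c=cap('scene');W=pts(c)
k=(W[...,2]>.04)&(W[...,2]<.112)&(c['img'][...,2].astype(int)-c['img'][...,0]>40)&(W[...,0]<.7)&(W[...,0]>.5)&(abs(W[...,1])<.2)
print(np.nanmin(W[k],0),np.nanmax(W[k],0),k.sum())
d=np.load('scene0.npz');W=d['W'];k=(W[...,2]>.04)&(W[...,2]<.112)&(d['img'][...,2].astype(int)-d['img'][...,0]>40)&(W[...,0]<.7)&(W[...,0]>.5)&(abs(W[...,1])<.2)
print(np.nanmin(W[k],0),np.nanmax(W[k],0),k.sum())
E
```

```text
t: 2.22
tcp_pos: [0.6132, 0.0717, 0.1911]
tcp_rot: [[0.2, 0.98, -0.0], [0.98, -0.2, -0.0], [-0.0, -0.0, -1.0]]
force: [0.5, -0.3, -0.4]
gripper_width: 0.857
grip_force: 0.0
grasp [0.6132 0.0718 0.2101] yaw 78.5 tilt [-0. -0. -1.] shift [0.0037 0.0004 0.2054] turn -0.101 J7 -38 F [ 0.5 -0.3 -0.4] w 79.7 gf 0.0 t 2.225
[0.58446758 0.04303728 0.04009454] [0.64604461 0.10594722 0.11139924] 1162
[0.58431793 0.04374796 0.04012351] [0.64615887 0.1057688  0.1115951 ] 1131
```

```bash
python3 -m jog '[[0.0037,0.0004,0.06,-0.1,0.72],[0.0037,0.0004,0.12,-0.1,0.72],[0.0037,0.0004,0.17,-0.1,0.72],[0.0037,0.0004,0.2054,-0.1,0.72],[0.0037,0.0004,0.2054,-0.1,0.72],[0.0037,0.0004,0.2054,-0.1,-1],[0.0037,0.0004,0.2054,-0.1,-1],[0.0037,0.0004,0.2054,-0.1,-1],[0.0037,0.0004,0.2054,-0.1,-1],[0.0037,0.0004,0.2054,-0.1,-1],[0.0037,0.0004,0.2054,-0.1,-1],[0.0037,0.0004,0.2054,-0.1,-1]]' 45
python3 - <<'E'
from h import *
# wall outer top edge C of tub right wall: centre - 80*ytub
yt=np.array([np.sin(np.radians(8.5)),np.cos(np.radians(8.5))])
C=np.array([.4772,.3541])-.0805*yt
print(C); Q=C-.1*yt
go((*Q,.18),81.5)
E
```

```text
t: 3.78
tcp_pos: [0.6154, 0.0752, 0.0386]
tcp_rot: [[0.144, 0.99, 0.003], [0.99, -0.144, 0.0], [0.001, 0.002, -1.0]]
force: [0.5, -0.9, 8.0]
gripper_width: 0.669
grip_force: 44.9
[0.46530134 0.27448422]
grasp [0.6153 0.0752 0.0576] yaw 81.7 tilt [ 0.001  0.002 -1.   ] shift [ 0.1008 -0.2364 -0.1638] turn 0.006 J7 -42 F [ 0.5 -0.9  8. ] w 62.2 gf 44.9 t 3.775
```

```bash
python3 -m jog '[[0,0,-0.05,0,-1],[0,0,-0.11,0,-1],[0,0,-0.1638,0,-1],[0.03,-0.07,-0.1638,0,-1],[0.06,-0.14,-0.1638,0,-1],[0.09,-0.2,-0.1638,0,-1],[0.1008,-0.2364,-0.1638,0,-1],[0.1008,-0.2364,-0.1638,0,-1],[0.1008,-0.2364,-0.1638,0,-1]]'
python3 - <<'E'
from h import *
yt=np.array([np.sin(np.radians(8.5)),np.cos(np.radians(8.5))])
C=np.array([.4772,.3541])-.0805*yt
go((*(C-.050*yt),.132),81.5)
c=cap('scene','s1.png');crop(c,'s1c.png',300,180,560,380,3)
E
```

```text
t: 4.9
tcp_pos: [0.4503, 0.1753, 0.1602]
tcp_rot: [[0.144, 0.99, 0.001], [0.99, -0.144, -0.0], [0.0, 0.001, -1.0]]
force: [0.4, -0.0, -2.0]
gripper_width: 0.672
grip_force: 45.0
grasp [0.4503 0.1753 0.1792] yaw 81.7 tilt [ 0.     0.001 -1.   ] shift [0.0671 0.0004 0.063 ] turn 0.007 J7 -54 F [ 0.4 -0.  -2. ] w 62.5 gf 45.0 t 4.9
```

View pics/s1c.png

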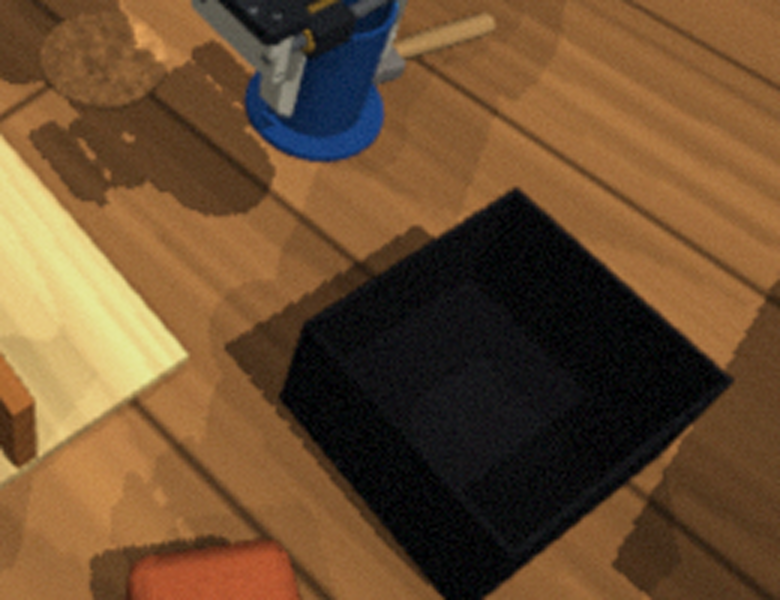

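```bash
python3 -m jog '[[0.03,0,0.03,0,-1],[0.0671,0.0004,0.0577,0,-1],[0.0671,0.0004,0.0577,0,-1],[0.0671,0.0004,0.0577,0,-1],[0.0671,0.0004,0.0577,0,-1]]' && python3 -m jog '[[0,0,0,0,-1],[0,0,0,0,-1],[0.015,0,-0.002,0,-1],[0.03,0,-0.005,0,-1],[0.045,0,-0.01,0,-1],[0.06,0,-0.016,0,-1],[0.0773,0,-0.0187,0,-1],[0.0773,0,-0.0187,0,-1]]' 12
python3 - <<'E'
from h import *
yt=np.array([np.sin(np.radians(8.5)),np.cos(np.radians(8.5))])
C=np.array([.4772,.3541])-.0805*yt
go((*(C+.0406*yt),.131),81.5)
go((*(C+.050*yt),.105),81.5)
c=cap('scene');crop(c,'s2c.png',340,150,560,350,3)
E
```

```text
t: 5.58
tcp_pos: [0.4576, 0.2243, 0.117]
tcp_rot: [[0.145, 0.989, 0.0], [0.989, -0.145, -0.0], [-0.0, 0.0, -1.0]]
force: [0.4, -0.5, -2.1]
gripper_width: 0.674
grip_force: 45.0
t: 6.58
tcp_pos: [0.4656, 0.2844, 0.1309]
tcp_rot: [[0.142, 0.99, 0.001], [0.99, -0.142, 0.001], [0.001, 0.0, -1.0]]
force: [0.6, -1.0, -1.7]
gripper_width: 0.662
grip_force: 11.9
grasp [0.4656 0.2843 0.1499] yaw 81.8 tilt [ 0.001  0.    -1.   ] shift [0.041  0.0017 0.0253] turn 0.01 J7 -64 F [ 0.6 -1.  -1.7] w 61.5 gf 11.9 t 6.575
grasp [0.4656 0.2843 0.1499] yaw 81.8 tilt [ 0.001  0.    -1.   ] shift [0.0535 0.0018 0.06  ] turn 0.01 J7 -64 F [ 0.6 -1.  -1.7] w 61.5 gf 11.9 t 6.575
```

View pics/s2c.png

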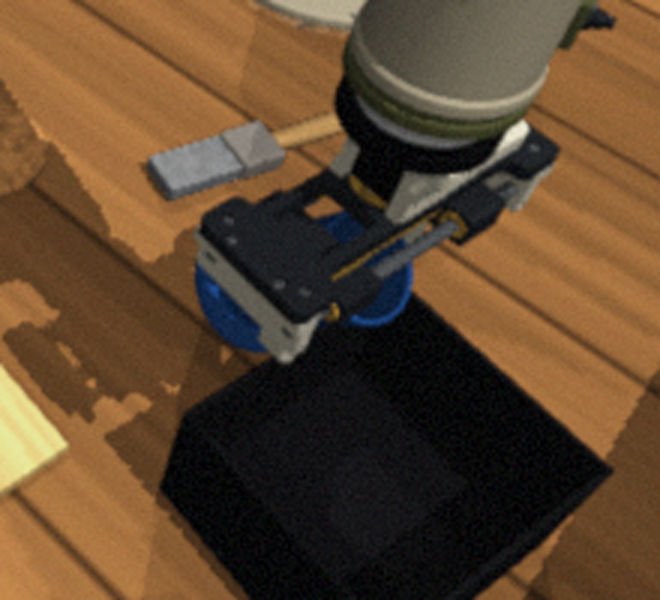

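```bash
python3 -m jog '[[0.012,0.0005,0.002,0,-1],[0.024,0.0005,0.008,0,-1],[0.034,0.001,0.017,0,-1],[0.041,0.0017,0.0253,0,-1],[0.048,0.0017,0.034,0,-1],[0.053,0.0017,0.0425,0,-1],[0.0535,0.0017,0.052,0,-1],[0.0535,0.0017,0.06,0,-1],[0.0535,0.0017,0.066,0,-1],[0.0535,0.0017,0.071,0,-1],[0.0535,0.0017,0.071,0,-1],[0.0535,0.0017,0.071,0,-1]]'; python3 -m jog '[[0,0,0,0,-1],[0,0,0,0,-1],[0,0,0,0,-1],[0,0,0,0,-1],[0,0,0,0,-1],[0,0,0,0,-1],[0,0,0,0,-1],[0,0,0,0,-1],[0,0,0,0,-1],[0,0,0,0,-1]]'
python3 - <<'E'
from h import *
go((0,0,0),81.5)
c=cap('scene');d=cap('top');a=cv2.resize(c['img'][150:350,340:560],None,fx=2,fy=2);b=cv2.resize(d['img'][150:280,100:240],None,fx=2.8,fy=3.077)
cv2.imwrite('pics/s3.png',cv2.hconcat([a,cv2.resize(b,(380,400))])[:,:,::-1])
E
```

```text
t: 8.12
tcp_pos: [0.4727, 0.3222, 0.0776]
tcp_rot: [[0.144, 0.99, 0.0], [0.99, -0.144, 0.0], [0.0, 0.0, -1.0]]
force: [0.6, 3.3, 2.5]
gripper_width: 0.661
grip_force: 11.9
t: 9.38
tcp_pos: [0.4726, 0.3222, 0.0774]
tcp_rot: [[0.144, 0.99, 0.0], [0.99, -0.144, 0.0], [0.0, 0.0, -1.0]]
force: [1.6, 3.3, 3.8]
gripper_width: 0.662
grip_force: 11.9
grasp [0.4726 0.3222 0.0964] yaw 81.7 tilt [ 0.  0. -1.] shift [-0.5159 -0.5618  0.1286] turn 0.008 J7 -68 F [1.6 3.3 3.8] w 61.6 gf 11.9 t 9.375
```

View pics/s3.png

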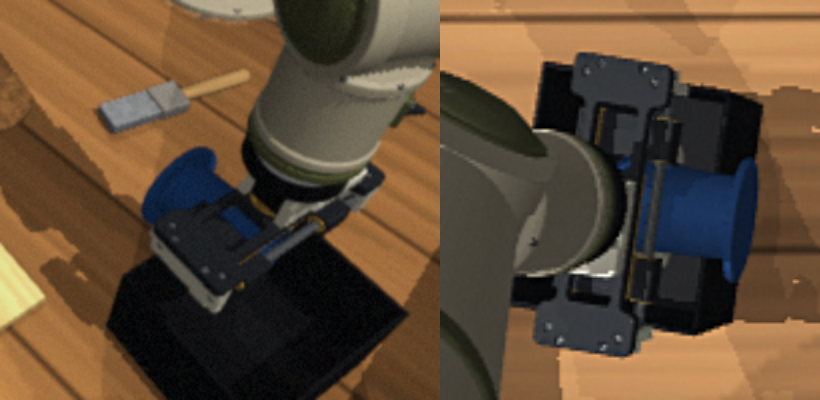

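```bash
cat >> h.py <<'E'
def tilt():
    yt=np.array([np.sin(np.radians(8.5)),np.cos(np.radians(8.5))]);C=np.array([.4772,.3541])-.0805*yt
    for n in('top','scene'):
        c=cap(n);W=pts(c);I=c['img'].astype(int)
        m=(I[...,2]-I[...,0]>40)&(abs(W[...,0]-.47)<.08)&(W[...,2]>.03)
        m=cv2.erode(m.astype('uint8'),np.ones((3,3)))>0
        P=W[m];P=P[~np.isnan(P[:,0])];u=(P[:,:2]-C)@yt*1000;z=P[:,2]*1000
        print(n,len(P))
        for a in range(-80,100,10):
            k=(u>a)&(u<=a+10)
            if k.sum()>3: print('  u',a,'n',k.sum(),'z',z[k].min().round(),z[k].max().round())
E
python3 -c "
from h import *
tilt()"
```

```text
top 630
  u -40 n 64 z 150.0 174.0
  u -30 n 72 z 144.0 162.0
  u -20 n 117 z 141.0 163.0
  u -10 n 116 z 145.0 164.0
  u 0 n 123 z 144.0 165.0
  u 10 n 121 z 146.0 165.0
  u 20 n 17 z 144.0 161.0
scene 602
  u -40 n 81 z 136.0 173.0
  u -30 n 197 z 107.0 165.0
  u -20 n 113 z 134.0 160.0
  u -10 n 104 z 144.0 161.0
  u 0 n 40 z 158.0 163.0
  u 20 n 12 z 160.0 163.0
  u 30 n 25 z 162.0 165.0
  u 40 n 28 z 162.0 167.0
```

```bash
python3 -m jog '[[0,0,0,0,-1],[0,0,0,0,-1],[0,0,-0.02,0,-1],[0,0,-0.04,0,-1],[-0.02,0,-0.06,0,-1],[-0.04,0,-0.08,0,-1],[-0.06,0,-0.1,0,-1],[-0.09,0,-0.12,0,-1],[-0.12,0,-0.14,0,-1],[-0.15,0,-0.14,0,-1],[-0.17,0,-0.14,0,-1],[-0.17,0,-0.14,0,-1]]' 20
python3 - <<'E'
from h import *
go((0,0,0))
tilt()
c=cap('scene');d=cap('top');a=cv2.resize(c['img'][120:380,300:560],(400,400));b=cv2.resize(d['img'][120:280,100:260],(400,400))
cv2.imwrite('pics/s4.png',cv2.hconcat([a,b])[:,:,::-1])
E
```

```text
t: 11.08
tcp_pos: [0.4541, 0.1946, 0.1827]
tcp_rot: [[0.146, 0.989, -0.0], [0.989, -0.146, -0.001], [-0.001, -0.0, -1.0]]
force: [-0.1, 0.6, -2.9]
gripper_width: 0.658
grip_force: 20.0
grasp [0.4541 0.1947 0.2017] yaw 81.6 tilt [-0.001 -0.    -1.   ] shift [-0.3449 -0.5612  0.2691] turn  J7 -54 F [-0.1  0.6 -2.9] w 61.2 gf 20.0 t 11.075
top 802
scene 190
  u -70 n 4 z 207.0 234.0
  u -60 n 32 z 226.0 241.0
  u -50 n 10 z 233.0 237.0
```

View pics/s4.png

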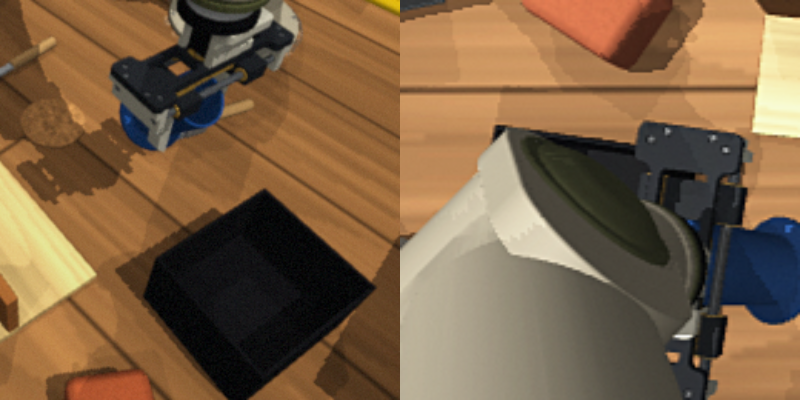

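```bash
sed -i 's/range(-80,100,10)/range(-200,100,10)/' h.py
python3 - <<'E'
from h import *
tilt()
E
```

```text
top 806
  u -160 n 89 z 194.0 202.0
  u -150 n 150 z 187.0 203.0
  u -140 n 180 z 180.0 217.0
  u -130 n 146 z 173.0 231.0
  u -120 n 162 z 165.0 247.0
  u -110 n 79 z 165.0 254.0
scene 188
  u -140 n 26 z 178.0 187.0
  u -130 n 40 z 171.0 182.0
  u -120 n 40 z 163.0 174.0
  u -110 n 26 z 157.0 166.0
  u -60 n 38 z 222.0 241.0
  u -50 n 14 z 228.0 237.0
```

```bash
python3 -m jog '[[0,0,0.06,0,-1],[0,0,0.12,0,-1],[0,0,0.18,0,-1],[0,0,0.187,0,-1],[-0.015,0,0.187,0,-1],[-0.03,0,0.187,0,-1],[-0.045,0,0.187,0,-1],[-0.06,0,0.189,0,-1],[-0.075,0,0.192,0,-1],[-0.09,0,0.195,0,-1],[-0.1,0,0.197,0,-1],[-0.1,0,0.197,0,-1]]' 12
python3 - <<'E'
from h import *
go((0,0,0))
tilt()
E
```

```text
t: 12.88
tcp_pos: [0.4433, 0.1212, 0.0346]
tcp_rot: [[0.145, 0.989, -0.0], [0.989, -0.145, -0.0], [-0.001, -0.0, -1.0]]
force: [-0.1, -1.1, 2.0]
gripper_width: 0.66
grip_force: 12.0
grasp [0.4433 0.1212 0.0536] yaw 81.7 tilt [-0.001 -0.    -1.   ] shift [-0.2454 -0.5615  0.0718] turn  J7 -60 F [-0.1 -1.1  2. ] w 61.3 gf 12.0 t 12.875
top 0
scene 194
  u -150 n 6 z 36.0 44.0
  u -140 n 70 z 34.0 95.0
  u -130 n 113 z 38.0 103.0
  u -120 n 5 z 96.0 102.0
```

```bash
python3 -m jog '[[0,0,0.004,0,-1],[0,0,0.007,0,-1],[0,0,0.007,0,-1]]'
python3 - <<'E'
from h import *
go((0,0,0))
c=cap('scene');cv2.imwrite('pics/s5.png',cv2.resize(c['img'][130:290,300:480,::-1],(720,600)))
W=pts(c);I=c['img'].astype(int);k=(I[...,2]-I[...,0]>40)&(abs(W[...,0]-.45)<.1)&(W[...,2]<.03)
P=W[k];print(len(P),P.min(0),P.max(0));A=np.c_[P[:,:2],np.ones(len(P))];k=P[:,2]>.0;print(np.linalg.lstsq(A,P[:,2],rcond=None)[0])
E
```

```text
t: 13.35
tcp_pos: [0.4432, 0.1206, 0.03]
tcp_rot: [[0.145, 0.989, -0.0], [0.989, -0.145, -0.002], [-0.002, 0.0, -1.0]]
force: [-1.8, -6.1, 13.4]
gripper_width: 0.658
grip_force: 11.8
grasp [0.4432 0.1206 0.049 ] yaw 81.7 tilt [-0.002  0.    -1.   ] shift [-0.2446 -0.5615  0.0658] turn  J7 -60 F [-1.8 -6.1 13.4] w 61.2 gf 11.8 t 13.35
393 [0.40538906 0.08590849 0.00123272] [0.48652142 0.15762258 0.0299179 ]
[-0.01122321 -0.04917639  0.02246263]
```

View pics/s5.png

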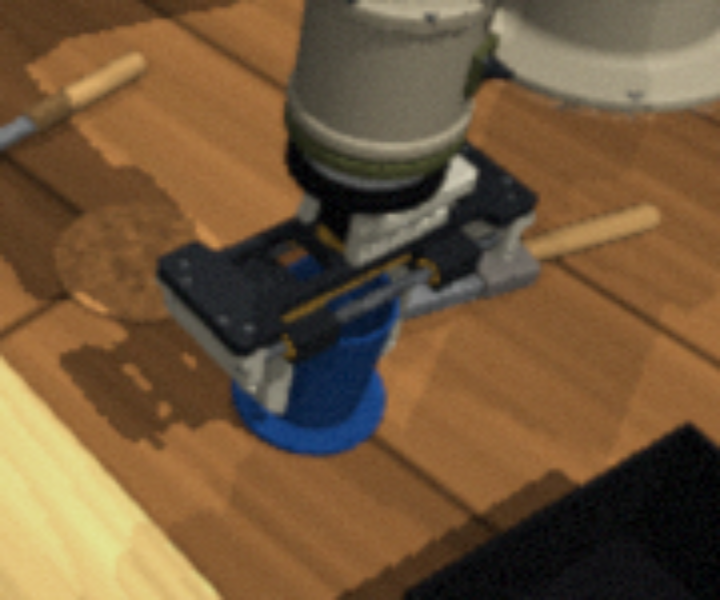

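```bash
python3 -m jog '[[0,0,0,0,0.72],[0,0,0,0,0.72],[0,0,0,0,0.72],[0,0,-0.05,0,0.72],[0,0,-0.1,0,0.72],[0,0,-0.16,0,0.72],[0,0,-0.16,0,0.72],[0,0,-0.16,0,0.72]]'
python3 - <<'E'
from h import *
c=cap('scene');W=pts(c);I=c['img'].astype(int);b=(I[...,2]-I[...,0]>40)&(abs(W[...,0]-.45)<.1)&(abs(W[...,1]-.12)<.1)
P=W[b];print(len(P),P[:,2].max(),P[:,2].min())
import scipy.optimize as so
for z0,z1,r in((.094,.103,.032),(.04,.07,.0302),(.003,.009,.044)):
    Q=P[(P[:,2]>z0)&(P[:,2]<z1)][:,:2]
    f=so.least_squares(lambda p:np.hypot(Q[:,0]-p[0],Q[:,1]-p[1])-p[2],[.445,.12,r],loss='soft_l1',f_scale=.001);print(z0,len(Q),f.x.round(4))
go((.4432,.1206,.104))
E
```

```text
t: 14.4
tcp_pos: [0.4433, 0.1215, 0.1491]
tcp_rot: [[0.144, 0.99, -0.0], [0.99, -0.144, -0.0], [-0.0, -0.0, -1.0]]
force: [0.6, -0.2, -0.3]
gripper_width: 0.864
grip_force: 0.0
1449 0.10157506159528859 0.0011994912717009402
0.094 167 [0.4426 0.1143 0.0298]
0.04 358 [0.4427 0.1147 0.0288]
0.003 366 [0.4415 0.1138 0.0376]
grasp [0.443  0.1216 0.1676] yaw 81.7 tilt [-0.001 -0.001 -1.   ] shift [-0.0012  0.0005  0.0848] turn  J7 -52 F [0.3 0.3 0.3] w 80.0 gf 0.0 t 14.45
```

Run:
```python
from h import *
go((.4427,.1146,.104),81.5)
```

```text
grasp [0.443  0.1216 0.1676] yaw 81.7 tilt [-0.001 -0.001 -1.   ] shift [-0.0092  0.001   0.0848] turn 0.007 J7 -52 F [0.3 0.3 0.3] w 80.0 gf 0.0 t 14.45
```

```bash
python3 -m jog '[[-0.0092,0.001,0.04,0,0.72],[-0.0092,0.001,0.0848,0,0.72],[-0.0092,0.001,0.0848,0,0.72],[-0.0092,0.001,0.0848,0,-1],[-0.0092,0.001,0.0848,0,-1],[-0.0092,0.001,0.0848,0,-1],[-0.0092,0.001,0.0848,0,-1],[-0.0092,0.001,0.0848,0,-1],[-0.0092,0.001,0.0848,0,-1],[-0.0092,0.001,0.04,0,-1],[-0.0092,0.001,-0.05,0,-1],[-0.0092,0.001,-0.05,0,-1]]' 45
python3 - <<'E'
from h import *
yt=np.array([np.sin(np.radians(8.5)),np.cos(np.radians(8.5))])
C=np.array([.4772,.3541])-.0805*yt
go((*(C-.050*yt),.191),81.5)
tilt()
E
```

```text
t: 15.95
tcp_pos: [0.445, 0.1154, 0.1904]
tcp_rot: [[0.145, 0.989, 0.006], [0.989, -0.145, 0.002], [0.003, 0.006, -1.0]]
force: [0.6, 0.3, -2.2]
gripper_width: 0.663
grip_force: 45.0
grasp [0.4448 0.1153 0.2094] yaw 81.7 tilt [ 0.003  0.006 -1.   ] shift [ 0.1472 -0.0041  0.0249] turn 0.006 J7 -48 F [ 0.6  0.3 -2.2] w 61.6 gf 45.0 t 15.95
top 120
  u -200 n 86 z 108.0 207.0
  u -190 n 23 z 108.0 127.0
scene 1167
  u -200 n 16 z 108.0 112.0
  u -190 n 136 z 108.0 202.0
  u -180 n 63 z 108.0 192.0
  u -170 n 26 z 108.0 161.0
  u -160 n 132 z 107.0 202.0
  u -150 n 265 z 108.0 204.0
  u -140 n 465 z 108.0 205.0
  u -130 n 63 z 108.0 113.0
```

```bash
python3 -m jog '[[0.06,-0.0041,0.0249,0,-1],[0.13,-0.0041,0.0249,0,-1],[0.1472,-0.0041,0.0235,0,-1],[0.1472,-0.0041,0.0235,0,-1],[0.1472,-0.0041,0.0235,0,-1]]' && python3 -m jog '[[0,0,0,0,-1],[0,0,0,0,-1],[0.022,0,-0.003,0,-1],[0.043,0,-0.005,0,-1],[0.07,0,-0.007,0,-1],[0.0947,0,-0.0093,0,-1],[0.111,0,-0.004,0,-1],[0.127,0,0.0027,0,-1],[0.127,0,0.0027,0,-1]]' 12
python3 - <<'E'
from h import *
yt=np.array([np.sin(np.radians(8.5)),np.cos(np.radians(8.5))])
C=np.array([.4772,.3541])-.0805*yt
go((*(C+.045*yt),.190),81.5)
tilt()
E
```

```text
t: 16.68
tcp_pos: [0.4554, 0.2228, 0.1685]
tcp_rot: [[0.145, 0.989, -0.002], [0.989, -0.145, -0.002], [-0.002, -0.001, -1.0]]
force: [-0.1, -0.9, -3.1]
gripper_width: 0.662
grip_force: 45.0
t: 17.8
tcp_pos: [0.4696, 0.3196, 0.1667]
tcp_rot: [[0.143, 0.99, -0.001], [0.99, -0.143, -0.0], [-0.0, -0.001, -1.0]]
force: [-0.2, -1.9, -1.6]
gripper_width: 0.663
grip_force: 12.0
grasp [0.4696 0.3196 0.1857] yaw 81.8 tilt [-0.    -0.001 -1.   ] shift [-0.0004  0.0032 -0.0058] turn 0.009 J7 -68 F [-0.2 -1.9 -1.6] w 61.7 gf 12.0 t 17.8
top 1395
  u -60 n 62 z 147.0 155.0
  u -50 n 125 z 136.0 150.0
  u -40 n 182 z 125.0 158.0
  u -30 n 176 z 113.0 168.0
  u -20 n 152 z 108.0 179.0
  u -10 n 158 z 156.0 186.0
  u 0 n 160 z 162.0 194.0
  u 10 n 138 z 181.0 203.0
  u 20 n 111 z 182.0 205.0
  u 30 n 4 z 186.0 197.0
  u 40 n 45 z 146.0 173.0
  u 50 n 82 z 147.0 167.0
scene 426
  u -60 n 30 z 143.0 151.0
  u -50 n 97 z 134.0 147.0
  u -40 n 96 z 121.0 147.0
  u -30 n 59 z 109.0 148.0
  u -20 n 61 z 98.0 153.0
  u -10 n 29 z 93.0 156.0
  u 50 n 46 z 152.0 162.0
  u 60 n 5 z 157.0 159.0
```

```bash
python3 -m jog '[[0.014,0,0.005,0,-1],[0.028,0,0.0136,0,-1],[0.039,0,0.026,0,-1],[0.0493,0,0.0396,0,-1],[0.057,0,0.055,0,-1],[0.064,0,0.07,0,-1],[0.067,0,0.086,0,-1],[0.069,0,0.101,0,-1],[0.068,0,0.117,0,-1],[0.066,0,0.133,0,-1],[0.061,0,0.149,0,-1],[0.061,0,0.149,0,-1]]'
python3 - <<'E'
from h import *
go((0,0,0),81.5)
tilt()
c=cap('scene');d=cap('top');a=cv2.resize(c['img'][150:350,340:560],None,fx=2,fy=2);b=cv2.resize(d['img'][150:280,100:240],(380,400))
cv2.imwrite('pics/s6.png',cv2.hconcat([a,b])[:,:,::-1])
E
```

```text
t: 19.4
tcp_pos: [0.4758, 0.3631, 0.0544]
tcp_rot: [[0.144, 0.99, -0.002], [0.99, -0.144, -0.002], [-0.002, -0.001, -1.0]]
force: [0.3, 2.8, -1.1]
gripper_width: 0.665
grip_force: 12.0
grasp [0.4758 0.3631 0.0734] yaw 81.7 tilt [-0.002 -0.001 -1.   ] shift [-0.5703 -0.5579  0.0997] turn 0.007 J7 -76 F [ 0.3  2.8 -1.1] w 61.8 gf 12.0 t 19.4
top 1114
  u -20 n 33 z 104.0 113.0
  u -10 n 156 z 107.0 125.0
  u 0 n 199 z 118.0 134.0
  u 10 n 224 z 128.0 145.0
  u 20 n 222 z 140.0 156.0
  u 30 n 162 z 150.0 167.0
  u 40 n 49 z 161.0 167.0
  u 50 n 9 z 121.0 131.0
  u 60 n 53 z 107.0 132.0
  u 90 n 5 z 94.0 104.0
scene 332
  u 20 n 20 z 129.0 151.0
  u 30 n 90 z 122.0 161.0
  u 40 n 153 z 126.0 165.0
  u 50 n 11 z 137.0 139.0
  u 60 n 15 z 122.0 126.0
  u 70 n 29 z 112.0 124.0
  u 80 n 13 z 103.0 111.0
```

View pics/s6.png

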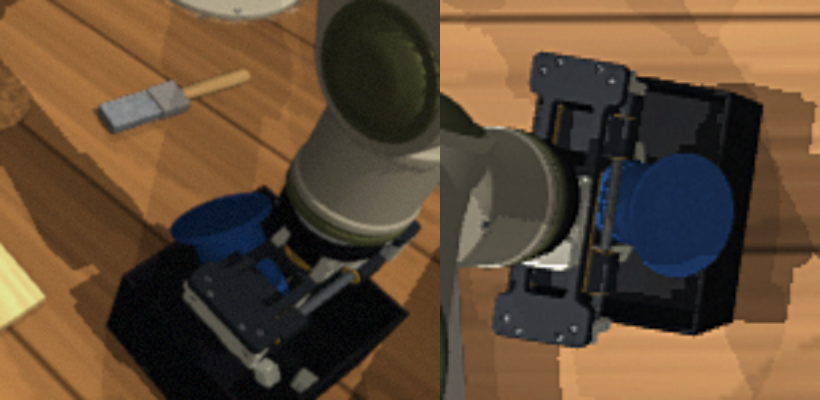

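```bash
python3 -m jog '[[0,0,0,0,-1],[0.008,0,0,0,-1],[0,0,0,0,-1],[0.008,0,0,0,-1],[0,0,0,0,-1],[0,0,0,0,-1],[0,0,0,0,-1],[0,0,0,0,-1],[0,0,0,0,-1],[0,0,0,0,-1],[0,0,0,0,-1],[0,0,0,0,-1]]'
python3 - <<'E'
from h import *
go((0,0,0),81.5)
c=cap('scene');I=c['img'].astype(int);W=pts(c)
k=(I.min(-1)>70)&(I.max(-1)-I.min(-1)<40)&(W[...,2]<.06)&(abs(W[...,0]-.477)<.09)&(abs(W[...,1]-.354)<.085)
n,l,s,ce=cv2.connectedComponentsWithStats(k.astype('uint8'));print([(s[i,4],ce[i].round(),W[l==i].mean(0).round(3)) for i in range(1,n) if s[i,4]>8])
tilt()
E
```

```text
t: 21.1
tcp_pos: [0.4763, 0.3641, 0.0555]
tcp_rot: [[0.144, 0.99, -0.0], [0.99, -0.144, -0.0], [-0.0, -0.0, -1.0]]
force: [0.6, 0.2, 0.5]
gripper_width: 0.666
grip_force: 12.0
grasp [0.4763 0.3641 0.0745] yaw 81.7 tilt [-0. -0. -1.] shift [-0.5718 -0.5587  0.0994] turn 0.008 J7 -76 F [0.6 0.2 0.5] w 62.0 gf 12.0 t 21.1
[(np.int32(93), array([477., 340.]), array([0.491, 0.401, 0.021])), (np.int32(63), array([492., 339.]), array([0.47 , 0.419, 0.021])), (np.int32(60), array([456., 342.]), array([0.522, 0.379, 0.023]))]
top 1132
  u -20 n 28 z 103.0 111.0
  u -10 n 158 z 107.0 124.0
  u 0 n 220 z 115.0 134.0
  u 10 n 224 z 129.0 145.0
  u 20 n 219 z 140.0 157.0
  u 30 n 158 z 150.0 169.0
  u 40 n 44 z 160.0 168.0
  u 50 n 13 z 122.0 133.0
  u 60 n 60 z 111.0 133.0
  u 70 n 6 z 109.0 119.0
scene 311
  u 20 n 14 z 129.0 149.0
  u 30 n 89 z 122.0 162.0
  u 40 n 135 z 127.0 167.0
  u 50 n 15 z 134.0 141.0
  u 60 n 11 z 121.0 127.0
  u 70 n 32 z 111.0 123.0
  u 80 n 15 z 103.0 112.0
```

```bash
python3 -m jog '[[0,0,-0.03,0,-1],[0,0,-0.06,0,-1],[0,0,-0.1,0,-1],[0,0,-0.14,0,-1],[0,0,-0.18,0,-1],[0,0,-0.22,0,-1],[0,0,-0.26,0,-1],[0,0,-0.26,0,-1],[0,0,-0.26,0,-1],[0,0,-0.26,0,-1],[0,0,-0.26,0,-1],[0,0,-0.26,0,-1]]'
python3 - <<'E'
from h import *
go((0,0,0),81.5)
tilt()
c=cap('scene');d=cap('top');a=cv2.resize(c['img'][150:350,340:560],None,fx=2,fy=2);b=cv2.resize(d['img'][150:280,100:240],(380,400))
cv2.imwrite('pics/s7.png',cv2.hconcat([a,b])[:,:,::-1])
E
```

```text
t: 22.75
tcp_pos: [0.4762, 0.3641, 0.25]
tcp_rot: [[0.144, 0.99, -0.001], [0.99, -0.144, -0.0], [-0.001, -0.001, -1.0]]
force: [0.5, -0.6, -0.0]
gripper_width: 0.003
grip_force: 0.0
grasp [0.4762 0.3641 0.269 ] yaw 81.7 tilt [-0.001 -0.001 -1.   ] shift [-0.5715 -0.5583  0.3594] turn 0.008 J7 -67 F [ 0.5 -0.6 -0. ] w 0.3 gf 0.0 t 22.75
top 4
  u -130 n 4 z 100.0 103.0
scene 466
  u -130 n 76 z 50.0 100.0
  u -120 n 124 z 35.0 99.0
  u -110 n 6 z 40.0 100.0
  u -100 n 6 z 67.0 102.0
  u -90 n 42 z 36.0 101.0
  u -80 n 102 z 34.0 101.0
  u -70 n 110 z 37.0 101.0
```

View pics/s7.png

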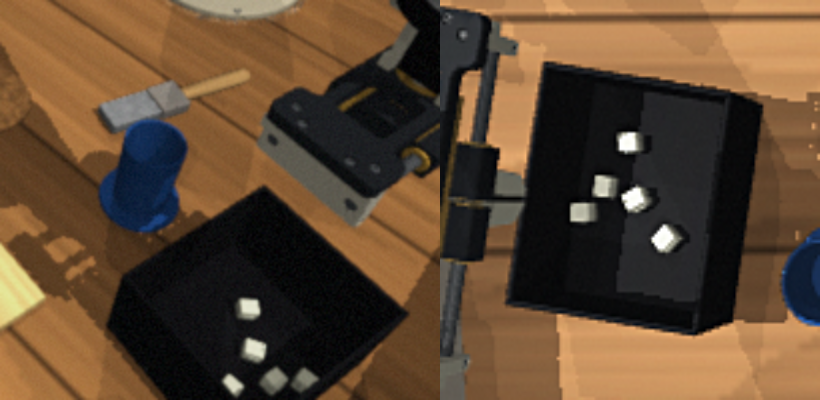

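```bash
cat >> h.py <<'E'
import scipy.optimize as so
def pot(x0=.46,y0=.17,w=.12):
    for n in('top','scene'):
        c=cap(n);W=pts(c);I=c['img'].astype(int);b=(I[...,2]-I[...,0]>40)&(abs(W[...,0]-x0)<w)&(abs(W[...,1]-y0)<w)
        P=W[b];print(n,len(P),P[:,2].max() if len(P) else '')
        for z0,z1,r in((.090,.110,.032),(.04,.08,.0305),(.003,.012,.044)):
            Q=P[(P[:,2]>z0)&(P[:,2]<z1)][:,:2]
            if len(Q)<15: continue
            f=so.least_squares(lambda p:np.hypot(Q[:,0]-p[0],Q[:,1]-p[1])-r,[*np.median(Q,0)],loss='soft_l1',f_scale=.001);print(z0,len(Q),f.x.round(4),round(f.cost,6))
E
python3 -c "
from h import *
pot()"
```

```text
top 739 0.10421309460470825
0.09 154 [0.4153 0.1874] 0.000235
0.003 497 [0.411 0.197] 0.005997
scene 1498 0.10296217180212941
0.09 246 [0.4152 0.1887] 0.000376
0.04 504 [0.4168 0.187 ] 0.000495
0.003 425 [0.4069 0.1827] 0.001891
```

```bash
python3 -c "
from h import *
go((.4155,.188,.135),81.5)"; python3 -m jog '[[0,0,0,0,0.8],[0,0,0,0,0.8],[0,0,0,0,0.8],[0,0,0,0,0.8],[0,0,0,0,0.8],[0,0,0,0,0.8]]'
```

```text
grasp [0.4764 0.3641 0.2695] yaw 81.7 tilt [-0.  0. -1.] shift [-0.2441 -0.0465  0.1794] turn 0.008 J7 -67 F [-0.9 -0.2  0.2] w 0.6 gf 0.0 t 23.05
t: 23.8
tcp_pos: [0.4763, 0.3641, 0.2505]
tcp_rot: [[0.144, 0.99, -0.0], [0.99, -0.144, -0.0], [-0.0, -0.0, -1.0]]
force: [-0.8, -0.5, -0.6]
gripper_width: 0.605
grip_force: 0.0
```

```bash
python3 -m jog '[[-0.08,-0.0155,0,0,0.8],[-0.16,-0.031,0,0,0.8],[-0.2441,-0.0465,0,0,0.8],[-0.2441,-0.0465,0.08,0,0.8],[-0.2441,-0.0465,0.14,0,0.8],[-0.2441,-0.0465,0.14,0,0.8]]'; python3 -c "
from h import *
go((.4155,.188,.052),81.5)
pot()"
```

```text
t: 24.55
tcp_pos: [0.414, 0.1872, 0.1438]
tcp_rot: [[0.143, 0.99, -0.005], [0.99, -0.143, -0.002], [-0.003, -0.004, -1.0]]
force: [0.7, 0.5, -0.4]
gripper_width: 0.904
grip_force: 0.0
grasp [0.4141 0.1873 0.1628] yaw 81.8 tilt [-0.003 -0.004 -1.   ] shift [0.0016 0.0023 0.1477] turn 0.009 J7 -62 F [ 0.7  0.5 -0.4] w 84.1 gf 0.0 t 24.55
top 566 0.2696740619241091
0.09 92 [0.415  0.1893] 8.2e-05
0.003 410 [0.4149 0.2003] 0.004286
scene 1500 0.1021035671429491
0.09 230 [0.4161 0.1857] 0.000308
0.04 504 [0.4165 0.1871] 0.000468
0.003 440 [0.4068 0.1831] 0.001942
```

```bash
python3 -m jog '[[0.0016,0.002,0.07,0,0.8],[0.0016,0.002,0.12,0,0.8],[0.0016,0.002,0.1477,0,0.8],[0.0016,0.002,0.1477,0,0.8],[0.0016,0.002,0.1477,0,-1],[0.0016,0.002,0.1477,0,-1],[0.0016,0.002,0.1477,0,-1],[0.0016,0.002,0.1477,0,-1],[0.0016,0.002,0.1477,0,-1],[0.0016,0.002,0.1477,0,-1],[0.0016,0.002,0.1477,0,-1],[0.0016,0.002,0.08,0,-1]]' 50; python3 -c "
from h import *
go((.441,-.0305,.1))
pot()"
```

```text
t: 26.15
tcp_pos: [0.4159, 0.1886, 0.0843]
tcp_rot: [[0.143, 0.99, -0.005], [0.99, -0.143, -0.003], [-0.003, -0.004, -1.0]]
force: [0.8, -0.4, -2.6]
gripper_width: 0.677
grip_force: 49.9
grasp [0.4159 0.1887 0.1033] yaw 81.8 tilt [-0.003 -0.004 -1.   ] shift [-0.2845  0.0748  0.0051] turn  J7 -69 F [ 0.8 -0.4 -2.6] w 63.0 gf 49.9 t 26.15
top 359 0.1523404970401518
0.04 307 [0.4119 0.1787] 0.001604
scene 982 0.15751139323102603
0.09 124 [0.4535 0.2318] 0.000402
0.04 509 [0.4195 0.1894] 0.002372
```

```bash
python3 -m jog '[[-0.07,0.0187,0,0,-1],[-0.14,0.0374,0,0,-1],[-0.21,0.056,0,0,-1],[-0.2845,0.0748,0,0,-1],[-0.2845,0.0748,0,0,-1],[-0.2845,0.0748,0,0,-1]]' ; python3 -c "
from h import *
go((.441,-.0305,.0575))
pot(.44,-.03)"
```

```text
t: 27.0
tcp_pos: [0.442, -0.0304, 0.0855]
tcp_rot: [[0.145, 0.989, 0.0], [0.989, -0.145, 0.0], [0.001, 0.0, -1.0]]
force: [0.3, 0.1, -1.3]
gripper_width: 0.679
grip_force: 49.9
grasp [ 0.442  -0.0304  0.1045] yaw 81.6 tilt [ 0.001  0.    -1.   ] shift [-0.0004 -0.0013  0.0626] turn  J7 -46 F [ 0.3  0.1 -1.3] w 63.1 gf 49.9 t 27.0
top 0 
scene 1006 0.1528112612913676
0.09 151 [ 0.4399 -0.0337] 0.000173
0.04 433 [ 0.4407 -0.0296] 0.001917
```

```bash
python3 -m jog '[[0,-0.0013,0.035,0,-1],[0,-0.0013,0.0626,0,-1],[0,-0.0013,0.0626,0,-1],[0,-0.0013,0.0635,0,-1],[0,-0.0013,0.0635,0,0.8],[0,-0.0013,0.0635,0,0.8],[0,-0.0013,0.0635,0,0.8],[0,-0.0013,0.0635,0,0.8],[0,-0.0013,0,0,0.8],[0,-0.0013,-0.07,0,0.8],[0,-0.0013,-0.14,0,0.8],[0,-0.0013,-0.14,0,0.8]]' ; python3 -c "
from h import *
go((.54,-.327,.215),6.7)
pot(.44,-.03)"
```

```text
t: 28.6
tcp_pos: [0.4426, -0.0305, 0.1937]
tcp_rot: [[0.145, 0.989, 0.006], [0.989, -0.145, -0.001], [0.0, 0.006, -1.0]]
force: [-0.9, 0.1, 0.2]
gripper_width: 0.897
grip_force: 0.0
grasp [ 0.4425 -0.0304  0.2127] yaw 81.6 tilt [ 0.     0.006 -1.   ] shift [-0.3723  0.1861 -0.0019] turn 2.498 J7 -35 F [-0.9  0.1  0.2] w 83.4 gf 0.0 t 28.6
top 4 0.5561126161896948
scene 1281 0.10685323826792943
0.09 267 [ 0.4404 -0.0301] 0.000411
0.04 407 [ 0.4406 -0.0306] 0.000355
0.003 244 [ 0.4354 -0.0369] 0.001049
```

```bash
python3 -m jog '[[-0.06,0.03,-0.05,1,1],[-0.12,0.06,-0.06,1,1],[-0.18,0.09,-0.06,1,1],[-0.24,0.12,-0.06,1,1],[-0.31,0.155,-0.06,1,1],[-0.3723,0.1861,-0.06,1,1]]'; python3 -m jog '[[0,0,0,0.3333,1],[0,0,0,0.6667,1],[0,0,0,1,1],[0,0,0,1,1]]';  python3 -c "
from h import *
go((.5387,-.327,.21),6.3)"
```

```text
t: 29.45
tcp_pos: [0.5387, -0.3282, 0.2332]
tcp_rot: [[0.619, 0.785, -0.003], [0.785, -0.619, 0.001], [-0.001, -0.003, -1.0]]
force: [0.5, -0.9, -0.4]
gripper_width: 1.0
grip_force: 0.0
t: 29.95
tcp_pos: [0.5385, -0.326, 0.2336]
tcp_rot: [[0.928, 0.372, -0.003], [0.372, -0.928, 0.001], [-0.003, -0.002, -1.0]]
force: [1.2, -0.3, -0.4]
gripper_width: 1.003
grip_force: 0.0
grasp [ 0.5385 -0.326   0.2526] yaw 21.8 tilt [-0.003 -0.002 -1.   ] shift [-0.0001  0.0014  0.0567] turn 0.518 J7 -53 F [ 1.2 -0.3 -0.4] w 93.2 gf 0.0 t 29.95
```

```bash
python3 -m jog '[[0,0.0014,0,0.26,1],[0,0.0014,0,0.518,1],[0,0.0014,0.06,0.518,1],[0,0.0014,0.11,0.518,1],[0,0.0014,0.1675,0.518,1],[0,0.0014,0.1675,0.518,1],[0,0.0014,0.1675,0.518,-1],[0,0.0014,0.1675,0.518,-1],[0,0.0014,0.1675,0.518,-1],[0,0.0014,0.1675,0.518,-1],[0,0.0014,0.1675,0.518,-1]]' 25;  python3 -c "
from h import *
go((.5387,-.327,.30),6.3)"
```

```text
t: 31.32
tcp_pos: [0.54, -0.328, 0.1114]
tcp_rot: [[0.994, 0.108, 0.002], [0.108, -0.994, -0.001], [0.002, 0.001, -1.0]]
force: [0.4, -0.0, 7.2]
gripper_width: 0.752
grip_force: 25.0
grasp [ 0.54   -0.328   0.1304] yaw 6.2 tilt [ 0.002  0.001 -1.   ] shift [-0.0012 -0.0011 -0.2261] turn -0.004 J7 -69 F [ 0.4 -0.   7.2] w 70.0 gf 25.0 t 31.325
```

```bash
python3 -m jog '[[0,0,-0.04,0,-1],[0,0,-0.1,0,-1],[0,0,-0.16,0,-1],[0,0,-0.226,0,-1],[0,0,-0.226,0,-1]]';  python3 -c "
from h import *
go((.6374,-.1695,.25),-6.17)"
```

```text
t: 31.95
tcp_pos: [0.5409, -0.3283, 0.2839]
tcp_rot: [[0.994, 0.108, 0.006], [0.108, -0.994, -0.004], [0.006, 0.004, -1.0]]
force: [0.7, -0.2, -2.3]
gripper_width: 0.751
grip_force: 25.0
grasp [ 0.5408 -0.3282  0.3029] yaw 6.2 tilt [ 0.006  0.004 -1.   ] shift [ 0.1504 -0.1968  0.0705] turn 0.412 J7 -65 F [ 0.7 -0.2 -2.3] w 69.8 gf 25.0 t 31.95
```

```bash
python3 -m jog '[[0.04,-0.05,0,0.2,-1],[0.08,-0.1,0,0.412,-1],[0.115,-0.15,0,0.412,-1],[0.1504,-0.1968,0.02,0.412,-1],[0.1504,-0.1968,0.07,0.412,-1],[0.1504,-0.1968,0.0705,0.412,-1],[0.1504,-0.1968,0.0705,0.412,-1]]';  python3 - <<'E'
from h import *
go((.6374,-.1695,.128),-6.17)
c=cap('scene');W=pts(c)
k=(abs(W[...,0]-.64)<.06)&(abs(W[...,1]+.17)<.07)&(W[...,2]>.12)&(W[...,2]<.20)
P=W[k];xb=np.array([.9942,-.1075]);yb=np.array([.1075,.9942]);B=np.c_[(P[:,:2]-[.6373,-.0126])@np.c_[xb,yb],P[:,2]]*1000
print(len(P))
for z in range(120,200,8):
    q=B[(B[:,2]>z)&(B[:,2]<=z+8)]
    if len(q)>3: print(z,len(q),q[:,0].min().round(1),np.median(q[:,0]).round(1),q[:,0].max().round(1),q[:,1].min().round(1),q[:,1].max().round(1))
E
```

```text
t: 32.83
tcp_pos: [0.6354, -0.1695, 0.2269]
tcp_rot: [[0.994, -0.109, -0.0], [-0.109, -0.994, -0.0], [-0.0, 0.0, -1.0]]
force: [0.6, -0.9, -2.3]
gripper_width: 0.751
grip_force: 25.0
grasp [ 0.6354 -0.1695  0.2459] yaw -6.2 tilt [-0.  0. -1.] shift [ 0.0027 -0.0003  0.1572] turn -0.002 J7 -94 F [ 0.6 -0.9 -2.3] w 69.9 gf 25.0 t 32.825
399
128 36 6.4 19.9 21.0 -190.5 -119.3
136 39 8.6 20.0 21.3 -186.3 -119.4
144 48 6.8 20.2 21.5 -189.4 -119.6
152 43 7.7 20.2 21.5 -186.1 -119.0
160 40 6.9 20.1 21.7 -187.6 -120.4
168 50 7.2 20.4 21.6 -190.7 -120.7
176 47 7.4 20.1 21.7 -188.6 -119.3
184 47 7.5 20.3 21.9 -188.6 -119.8
192 49 7.6 20.3 22.0 -189.6 -119.8
```

```bash
python3 -m jog '[[0.0045,0,0.06,0,-1],[0.0045,0,0.11,0,-1],[0.0045,0,0.14,0,-1],[0.0045,0,0.152,0,-1],[0.0045,0,0.157,0,-1],[0.0045,0,0.157,0,-1]]';  python3 -c "
from h import *
go((.6374,-.1695,.128),-6.17)"
```

```text
t: 33.62
tcp_pos: [0.6396, -0.1693, 0.1099]
tcp_rot: [[0.994, -0.108, 0.002], [-0.108, -0.994, -0.0], [0.002, 0.0, -1.0]]
force: [0.7, 1.2, -1.6]
gripper_width: 0.749
grip_force: 25.0
grasp [ 0.6395 -0.1693  0.1289] yaw -6.2 tilt [ 0.002  0.    -1.   ] shift [-0.0028  0.0006  0.0013] turn -0.001 J7 -96 F [ 0.7  1.2 -1.6] w 69.6 gf 25.0 t 33.625
```

```bash
python3 -m jog '[[0,0,0.0015,0,-1],[0,0,0.0025,0,-1],[0,0,0.0025,0,-1]]';  python3 -c "
from h import *
go((.6374,-.1695,.128),-6.17)"
```

```text
t: 34.0
tcp_pos: [0.6398, -0.1692, 0.1094]
tcp_rot: [[0.994, -0.108, 0.003], [-0.108, -0.994, -0.001], [0.003, 0.001, -1.0]]
force: [-2.6, 1.0, 12.2]
gripper_width: 0.752
grip_force: 25.0
grasp [ 0.6398 -0.1692  0.1284] yaw -6.2 tilt [ 0.003  0.001 -1.   ] shift [-0.0031  0.0007  0.0006] turn -0.0 J7 -96 F [-2.6  1.  12.2] w 69.9 gf 25.0 t 34.0
```

```bash
python3 -m jog '[[0,0,-0.0012,0,0.8],[0,0,-0.0012,0,0.8],[0,0,-0.0012,0,0.8],[0,0,-0.0012,0,0.8],[0,0,-0.04,0,0.8],[0,0,-0.08,0,0.8],[-0.03,0,-0.085,0,-0.35],[-0.065,0,-0.085,0,-0.35],[-0.065,0,-0.085,0,-0.35],[-0.065,0,-0.085,0,-0.35],[-0.065,0,-0.05,0,-0.35],[-0.065,0,-0.021,0,-0.35]]';  cat >> h.py <<'E'
def tiles():
    xb=np.array([.9942,-.1075]);yb=np.array([.1075,.9942]);O=np.array([.6373,-.0126])
    s=ctrl.read_state();p=np.array(s['tcp_pos']);print('P board',((p[:2]-O)@np.c_[xb,yb]*1000).round(1),'F',np.round(s['force'],1),'w',round(s['gripper_width']*93,1))
    c=cap('top');W=pts(c);I=c['img'].astype(int)
    B=np.dstack([(W[...,:2]-O)@np.c_[xb,yb],W[...,2]])*1000
    k=(B[...,2]>120)&(B[...,2]<156)&(abs(B[...,0]-40)<45)&(abs(B[...,1])<215)&(I.max(-1)-I.min(-1)<45)
    n,l,st,_=cv2.connectedComponentsWithStats(k.astype('uint8'))
    for i in range(1,n):
        if st[i,4]>40:
            q=B[l==i];e=q[q[:,2]>q[:,2].max()-8];yaw=np.degrees(np.polyfit(e[:,1],e[:,0],1)[0])
            print('tile n',len(q),'x',q[:,0].min().round(1),q[:,0].max().round(1),'y',q[:,1].min().round(1),q[:,1].max().round(1),'ztop',q[:,2].max().round(1),'yaw',round(yaw,1))
    c=cap('scene');W=pts(c);I=c['img'].astype(int);B=np.dstack([(W[...,:2]-O)@np.c_[xb,yb],W[...,2]])*1000
    k=(B[...,2]>95)&(B[...,2]<149)&(abs(B[...,0]-45)<50)&(abs(B[...,1])<215)&(I.max(-1)-I.min(-1)<50)
    for a in(-156,-52,52,156):
        q=B[k&(abs(B[...,1]-a)<28)]
        if len(q)>30:
            f=np.linalg.lstsq(np.c_[q[:,2],q[:,1]-a,np.ones(len(q))],q[:,0],rcond=None)[0];print('back face y',a,len(q),'lean',np.degrees(f[0]).round(1),'yaw',np.degrees(f[1]).round(1),'x at z100',(f[2]+100*f[0]).round(1))
E
python3 -c "
from h import *
tiles()"
```

```text
t: 35.5
tcp_pos: [0.5916, -0.1638, 0.1218]
tcp_rot: [[0.994, -0.107, 0.001], [-0.107, -0.994, 0.0], [0.001, -0.0, -1.0]]
force: [-1.1, -0.1, 0.1]
gripper_width: 0.339
grip_force: 0.0
P board [ -29.2 -155.2] F [-1.1 -0.1  0.1] w 31.5
back face y -156 157 lean -4.8 yaw 0.5 x at z100 25.8
```

```bash
python3 -m jog '[[0.03,0,0,0,-0.35],[0.038,0,0,0,-0.35],[0.046,0,0,0,-0.35],[0.054,0,0,0,-0.35],[0.06,0,0,0,-0.35],[0.065,0,0,0,-0.35],[0.069,0,0,0,-0.35],[0.072,0,0,0,-0.35],[0.072,0,0,0,-0.35],[0.04,0,0,0,-0.35],[0,0,0,0,-0.35],[0,0,-0.1,0,-0.35]]';python3 -c "
from h import *
tiles()
go((.487,-.3327,.25),6.3)"
```

```text
t: 37.1
tcp_pos: [0.5854, -0.1632, 0.1819]
tcp_rot: [[0.994, -0.107, -0.01], [-0.107, -0.994, 0.002], [-0.011, -0.001, -1.0]]
force: [1.8, -0.3, 0.8]
gripper_width: 0.322
grip_force: 0.0
P board [ -35.4 -155.3] F [ 1.8 -0.3  0.8] w 29.9
tile n 119 x 34.6 50.7 y -156.4 -119.8 ztop 152.1 yaw -4.4
back face y -156 109 lean 4.2 yaw -0.2 x at z100 42.3
grasp [ 0.5927 -0.1642  0.2096] yaw -6.2 tilt [ 0.008  0.001 -1.   ] shift [-0.1155  0.2386 -0.0545] turn -0.416 J7 -95 F [ 1.2 -0.8 -0. ] w 30.2 gf 0.0 t 37.2
```

```bash
python3 -m jog '[[0,0,-0.05,0,1],[-0.03,0.05,-0.0545,-0.2,1],[-0.06,0.11,-0.0545,-0.416,1],[-0.09,0.17,-0.0545,-0.416,1],[-0.1155,0.2386,-0.0545,-0.416,1],[-0.1155,0.2386,-0.0545,-0.416,1],[-0.1155,0.2386,-0.0545,-0.416,1]]';python3 -c "
from h import *
tiles()
pot(.44,-.03)
c=cap('top');W=pts(c);k=(W[...,2]>.148)&(W[...,2]<.158)&(W[...,0]>.25)&(W[...,0]<.6)&(W[...,1]<-.2)&(W[...,1]>-.5)
N,l,_,_=cv2.connectedComponentsWithStats(k.astype('uint8'))
for i in range(1,N):
    P=W[l==i]
    if len(P)>20:
        r=cv2.minAreaRect((P[:,:2]*1000).astype('float32'));print(len(P),np.round(r[0],1),np.round(r[1],1),round(r[2],1))
go((.487,-.3327,.129),6.3)"
```

```text
t: 38.08
tcp_pos: [0.4853, -0.332, 0.226]
tcp_rot: [[0.994, 0.109, 0.0], [0.109, -0.994, 0.0], [0.0, -0.0, -1.0]]
force: [-0.1, 1.0, -0.0]
gripper_width: 0.989
grip_force: 0.0
P board [-116.8 -333.9] F [-0.1  1.  -0. ] w 92.0
tile n 386 x 30.5 50.6 y -189.5 -119.5 ztop 153.5 yaw -0.1
back face y -156 108 lean 3.4 yaw 0.8 x at z100 43.3
top 891 0.10764817241882538
0.09 156 [ 0.4406 -0.0299] 0.000247
0.04 45 [ 0.4408 -0.0266] 1.8e-05
0.003 195 [ 0.4377 -0.0363] 0.000938
scene 1262 0.10670166734114463
0.09 270 [ 0.4408 -0.0303] 0.000447
0.04 401 [ 0.4406 -0.0308] 0.000406
0.003 232 [ 0.4354 -0.0374] 0.001017
21 [ 483.8 -300.9] [10.8  4.8] 1.8
100 [ 432.2 -337. ] [12.8 71.5] 0.1
234 [ 383.4 -341.6] [14.4 69.5] 7.2
grasp [ 0.4858 -0.3312  0.2451] yaw 6.4 tilt [ 0. -0. -1.] shift [0.0014 0.0022 0.1548] turn 0.004 J7 -64 F [-0.8 -0.7  0.3] w 92.9 gf 0.0 t 38.325
```

```bash
python3 -m jog '[[0.0014,0.001,0.06,0,1],[0.0014,0.001,0.11,0,1],[0.0014,0.001,0.1548,0,1],[0.0014,0.001,0.1548,0,1],[0.0014,0.001,0.1548,0,-1],[0.0014,0.001,0.1548,0,-1],[0.0014,0.001,0.1548,0,-1],[0.0014,0.001,0.1548,0,-1],[0.0014,0.001,0.1548,0,-1],[0.0014,0.001,0.1,0,-1],[0.0014,0.001,0.02,0,-1],[0.0014,0.001,-0.07,0,-1]]' 25;  python3 -c "
from h import *
go((.6486,-.0661,.25),-6.17)"
```

```text
t: 39.83
tcp_pos: [0.4856, -0.3327, 0.2752]
tcp_rot: [[0.994, 0.11, -0.001], [0.11, -0.994, 0.001], [-0.001, -0.001, -1.0]]
force: [1.5, -0.6, -1.3]
gripper_width: 0.752
grip_force: 24.9
grasp [ 0.4856 -0.3327  0.2942] yaw 6.3 tilt [-0.001 -0.001 -1.   ] shift [ 0.2552 -0.3294  0.0589] turn 0.416 J7 -63 F [ 1.5 -0.6 -1.3] w 69.9 gf 24.9 t 39.825
```

```bash
python3 -m jog '[[0.04,-0.05,-0.01,0.2,-1],[0.085,-0.11,-0.01,0.416,-1],[0.13,-0.17,-0.01,0.416,-1],[0.17,-0.22,-0.01,0.416,-1],[0.215,-0.275,-0.01,0.416,-1],[0.2572,-0.3294,0.0,0.416,-1],[0.2572,-0.3294,0.06,0.416,-1],[0.2572,-0.3294,0.12,0.416,-1],[0.2572,-0.3294,0.18,0.416,-1],[0.2572,-0.3294,0.2,0.416,-1],[0.2572,-0.3294,0.205,0.416,-1],[0.2572,-0.3294,0.205,0.416,-1]]';  python3 -c "
from h import *
go((.6506,-.0663,.1285),-6.17)
tiles()"
```

```text
t: 41.32
tcp_pos: [0.6516, -0.0662, 0.1212]
tcp_rot: [[0.994, -0.108, 0.002], [-0.108, -0.994, -0.0], [0.002, -0.0, -1.0]]
force: [-0.7, -0.8, -1.1]
gripper_width: 0.754
grip_force: 24.9
grasp [ 0.6516 -0.0662  0.1402] yaw -6.2 tilt [ 0.002 -0.    -1.   ] shift [-0.0013  0.0002  0.0156] turn -0.0 J7 -107 F [-0.7 -0.8 -1.1] w 70.1 gf 24.9 t 41.325
P board [ 20.  -51.8] F [-0.7 -0.8 -1.1] w 70.1
back face y -156 114 lean 4.4 yaw 0.1 x at z100 42.3
back face y -52 75 lean -0.2 yaw -0.3 x at z100 27.5
```

```bash
python3 -m jog '[[-0.004,0,0.009,0,-1],[-0.004,0,0.0145,0,-1],[-0.004,0,0.017,0,-1],[-0.004,0,0.018,0,-1],[-0.004,0,0.018,0,-1]]';  python3 -c "
from h import *
go((.6506,-.0663,.1285),-6.17)"
```

```text
t: 42.05
tcp_pos: [0.6487, -0.067, 0.1085]
tcp_rot: [[0.994, -0.108, 0.002], [-0.108, -0.994, -0.002], [0.003, 0.001, -1.0]]
force: [-4.2, -3.0, 17.8]
gripper_width: 0.748
grip_force: 25.0
grasp [ 0.6486 -0.067   0.1275] yaw -6.2 tilt [ 0.003  0.001 -1.   ] shift [ 0.0025 -0.0012 -0.0013] turn -0.001 J7 -108 F [-4.2 -3.  17.8] w 69.5 gf 25.0 t 42.05
```

```bash
python3 -m jog '[[0,0,-0.0012,0,0.78],[0,0,-0.0012,0,0.78],[0,0,-0.0012,0,0.78],[0,0,-0.0012,0,0.78],[0,0,-0.04,0,0.78],[0,0,-0.08,0,0.78],[-0.03,0,-0.085,0,-0.35],[-0.065,0,-0.085,0,-0.35],[-0.065,0,-0.085,0,-0.35],[-0.065,0,-0.085,0,-0.35],[-0.065,0,-0.05,0,-0.35],[-0.065,0,-0.021,0,-0.35]]'; python3 -m jog '[[0.03,0,0,0,-0.35],[0.038,0,0,0,-0.35],[0.046,0,0,0,-0.35],[0.054,0,0,0,-0.35],[0.06,0,0,0,-0.35],[0.065,0,0,0,-0.35],[0.07,0,0,0,-0.35],[0.074,0,0,0,-0.35],[0.074,0,0,0,-0.35],[0.04,0,0,0,-0.35],[0,0,0,0,-0.35],[0,0,-0.1,0,-0.35]]';python3 -c "
from h import *
tiles()
go((.4345,-.3367,.26),6.3)"
```

```text
t: 43.55
tcp_pos: [0.6006, -0.0608, 0.1212]
tcp_rot: [[0.994, -0.108, 0.001], [-0.108, -0.994, 0.0], [0.001, -0.0, -1.0]]
force: [0.1, 0.2, 1.1]
gripper_width: 0.337
grip_force: 0.0
t: 45.05
tcp_pos: [0.5944, -0.0605, 0.1813]
tcp_rot: [[0.994, -0.107, -0.01], [-0.107, -0.994, 0.0], [-0.01, 0.001, -1.0]]
force: [1.1, -0.6, -0.1]
gripper_width: 0.324
grip_force: 0.0
P board [-37.5 -52.3] F [ 1.1 -0.6 -0.1] w 30.1
back face y -156 111 lean 2.9 yaw 0.8 x at z100 43.3
back face y -52 142 lean 4.3 yaw -0.2 x at z100 43.4
grasp [ 0.6017 -0.0605  0.2089] yaw -6.2 tilt [ 0.008 -0.001 -1.   ] shift [-0.1814  0.3901 -0.0697] turn -0.416 J7 -107 F [ 0.7  0.  -0.3] w 30.4 gf 0.0 t 45.15
```

```bash
python3 -m jog '[[0,0,-0.06,0,1],[-0.03,0.06,-0.0697,-0.2,1],[-0.06,0.13,-0.0697,-0.416,1],[-0.1,0.21,-0.0697,-0.416,1],[-0.14,0.29,-0.0697,-0.416,1],[-0.1814,0.36,-0.0697,-0.416,1],[-0.1814,0.3901,-0.0697,-0.416,1],[-0.1814,0.3901,-0.0697,-0.416,1]]';python3 -c "
from h import *
tiles()
go((.435,-.3367,.129),6.3)"
```

```text
t: 46.15
tcp_pos: [0.4314, -0.3394, 0.2367]
tcp_rot: [[0.994, 0.105, -0.0], [0.105, -0.994, -0.001], [-0.0, 0.001, -1.0]]
force: [-0.4, 0.3, 0.4]
gripper_width: 0.998
grip_force: 0.0
P board [-169.6 -347. ] F [-0.4  0.3  0.4] w 92.8
tile n 387 x 31.2 52.2 y -87.6 -17.6 ztop 154.7 yaw -0.3
tile n 386 x 30.6 50.6 y -189.6 -119.7 ztop 153.0 yaw 0.4
back face y -156 107 lean 3.5 yaw 0.8 x at z100 43.2
back face y -52 142 lean 4.2 yaw 0.9 x at z100 43.5
grasp [ 0.4329 -0.3363  0.2557] yaw 6.3 tilt [ 0. -0. -1.] shift [0.0027 0.0009 0.169 ] turn 0.0 J7 -61 F [-0.2  0.2 -0.2] w 92.8 gf 0.0 t 46.25
```

```bash
python3 -m jog '[[0.0027,0.0005,0.06,0,1],[0.0027,0.0005,0.12,0,1],[0.0027,0.0005,0.169,0,1],[0.0027,0.0005,0.169,0,1],[0.0027,0.0005,0.169,0,-1],[0.0027,0.0005,0.169,0,-1],[0.0027,0.0005,0.169,0,-1],[0.0027,0.0005,0.169,0,-1],[0.0027,0.0005,0.169,0,-1],[0.0027,0.0005,0.11,0,-1],[0.0027,0.0005,0.03,0,-1],[0.0027,0.0005,-0.06,0,-1]]' 25;  python3 -c "
from h import *
go((.6602,.0373,.25),-6.17)"
```

```text
t: 47.75
tcp_pos: [0.434, -0.3368, 0.2787]
tcp_rot: [[0.994, 0.11, -0.001], [0.11, -0.994, 0.001], [-0.001, -0.001, -1.0]]
force: [1.6, -1.2, -2.6]
gripper_width: 0.753
grip_force: 25.0
grasp [ 0.434  -0.3368  0.2977] yaw 6.3 tilt [-0.001 -0.001 -1.   ] shift [ 0.3545 -0.4626  0.0637] turn 0.416 J7 -60 F [ 1.6 -1.2 -2.6] w 70.0 gf 25.0 t 47.75
```

```bash
python3 -m jog '[[0.04,-0.055,-0.01,0.2,-1],[0.085,-0.11,-0.01,0.416,-1],[0.135,-0.176,-0.01,0.416,-1],[0.185,-0.24,-0.01,0.416,-1],[0.235,-0.306,-0.01,0.416,-1],[0.285,-0.37,-0.01,0.416,-1],[0.325,-0.425,-0.01,0.416,-1],[0.3545,-0.4626,-0.01,0.416,-1],[0.3545,-0.4626,-0.01,0.416,-1],[0.3545,-0.4626,0.07,0.416,-1],[0.3545,-0.4626,0.14,0.416,-1],[0.3545,-0.4626,0.2,0.416,-1]]';  python3 -c "
from h import *
go((.6602,.0373,.1285),-6.17)
tiles()"
```

```text
t: 49.25
tcp_pos: [0.6598, 0.0352, 0.1252]
tcp_rot: [[0.994, -0.109, -0.001], [-0.109, -0.994, -0.001], [-0.001, 0.001, -1.0]]
force: [0.6, -0.1, -2.1]
gripper_width: 0.751
grip_force: 25.0
grasp [0.6598 0.0352 0.1442] yaw -6.3 tilt [-0.001  0.001 -1.   ] shift [ 0.0002 -0.0028  0.021 ] turn -0.003 J7 -119 F [ 0.6 -0.1 -2.1] w 69.8 gf 25.0 t 49.25
P board [17.2 50. ] F [ 0.6 -0.1 -2.1] w 69.8
back face y -156 105 lean 4.2 yaw -1.0 x at z100 43.0
back face y -52 149 lean 3.3 yaw 1.2 x at z100 43.6
back face y 52 65 lean 1.2 yaw -0.3 x at z100 21.2
```

```bash
python3 -m jog '[[0.002,-0.0025,0.01,0,-1],[0.002,-0.0025,0.018,0,-1],[0.002,-0.0025,0.022,0,-1],[0.002,-0.0025,0.0235,0,-1],[0.002,-0.0025,0.0235,0,-1]]';  python3 -c "
from h import *
go((.6602,.0373,.1285),-6.17)"
```

```text
t: 49.98
tcp_pos: [0.6626, 0.0387, 0.1095]
tcp_rot: [[0.994, -0.108, 0.0], [-0.108, -0.994, -0.0], [0.0, -0.0, -1.0]]
force: [0.2, 0.2, -1.5]
gripper_width: 0.753
grip_force: 25.0
grasp [0.6626 0.0387 0.1285] yaw -6.2 tilt [ 0. -0. -1.] shift [-0.003   0.0022  0.0001] turn -0.0 J7 -120 F [ 0.2  0.2 -1.5] w 70.0 gf 25.0 t 49.975
```

```bash
python3 -m jog '[[-0.002,0.0015,0.001,0,-1],[-0.002,0.0015,0.0025,0,-1],[-0.002,0.0015,0.0035,0,-1],[-0.002,0.0015,0.0035,0,-1]]';  python3 -c "
from h import *
go((.6602,.0373,.1285),-6.17)"
```

```text
t: 50.48
tcp_pos: [0.6625, 0.0386, 0.1094]
tcp_rot: [[0.994, -0.107, 0.004], [-0.107, -0.994, 0.001], [0.004, -0.001, -1.0]]
force: [-1.0, 0.3, 18.6]
gripper_width: 0.749
grip_force: 25.0
grasp [0.6624 0.0386 0.1284] yaw -6.2 tilt [ 0.004 -0.001 -1.   ] shift [-0.0028  0.002  -0.0001] turn 0.0 J7 -120 F [-1.   0.3 18.6] w 69.7 gf 25.0 t 50.475
```

```bash
python3 -m jog '[[0.002,-0.0015,-0.004,0,0.78],[0.002,-0.0015,-0.004,0,0.78],[0.002,-0.0015,-0.004,0,0.78],[0,0,-0.004,0,0.78],[0,0,-0.04,0,0.78],[0,0,-0.08,0,0.78],[-0.03,0,-0.088,0,-0.35],[-0.065,0,-0.088,0,-0.35],[-0.065,0,-0.088,0,-0.35],[-0.065,0,-0.088,0,-0.35],[-0.065,0,-0.05,0,-0.35],[-0.065,0,-0.024,0,-0.35]]'; python3 -m jog '[[0.03,0,0,0,-0.35],[0.038,0,0,0,-0.35],[0.046,0,0,0,-0.35],[0.054,0,0,0,-0.35],[0.06,0,0,0,-0.35],[0.065,0,0,0,-0.35],[0.07,0,0,0,-0.35],[0.074,0,0,0,-0.35],[0.074,0,0,0,-0.35],[0.04,0,0,0,-0.35],[0,0,0,0,-0.35],[0,0,-0.1,0,-0.35]]';python3 -c "
from h import *
tiles()
go((.3836,-.3415,.26),6.3)"
```

```text
t: 51.98
tcp_pos: [0.6132, 0.0427, 0.1235]
tcp_rot: [[0.994, -0.108, 0.0], [-0.108, -0.994, -0.0], [0.0, -0.0, -1.0]]
force: [-0.7, 0.2, 0.7]
gripper_width: 0.333
grip_force: 0.0
t: 53.48
tcp_pos: [0.6078, 0.0428, 0.1839]
tcp_rot: [[0.994, -0.106, -0.01], [-0.106, -0.994, -0.001], [-0.01, 0.002, -1.0]]
force: [2.9, -0.1, 0.6]
gripper_width: 0.328
grip_force: 0.0
P board [-35.3  51.9] F [ 2.9 -0.1  0.6] w 30.5
tile n 386 x 30.6 50.4 y -189.5 -119.8 ztop 153.4 yaw 0.6
back face y -156 109 lean 3.2 yaw 0.5 x at z100 43.5
back face y -52 148 lean 3.5 yaw 1.0 x at z100 43.6
back face y 52 173 lean 4.0 yaw -0.8 x at z100 43.7
grasp [0.6149 0.0439 0.2117] yaw -6.2 tilt [ 0.008 -0.002 -1.   ] shift [-0.2509  0.5438 -0.0676] turn -0.415 J7 -119 F [1.  0.4 0.6] w 30.4 gf 0.0 t 53.575
```

```bash
python3 -m jog '[[0,0,-0.06,0,1],[-0.03,0.06,-0.0676,-0.2,1],[-0.065,0.14,-0.0676,-0.415,1],[-0.1,0.21,-0.0676,-0.415,1],[-0.135,0.285,-0.0676,-0.415,1],[-0.17,0.36,-0.0676,-0.415,1],[-0.2,0.43,-0.0676,-0.415,1],[-0.23,0.5,-0.0676,-0.415,1],[-0.2509,0.5438,-0.0676,-0.415,1],[-0.2509,0.5438,-0.0676,-0.415,1],[-0.2509,0.5438,-0.0676,-0.415,1]]';python3 -c "
from h import *
tiles()
go((.3834,-.3416,.129),6.3)"
```

```text
t: 54.95
tcp_pos: [0.382, -0.3418, 0.2378]
tcp_rot: [[0.994, 0.11, 0.001], [0.11, -0.994, 0.0], [0.001, -0.0, -1.0]]
force: [-0.1, 0.4, 0.3]
gripper_width: 0.998
grip_force: 0.0
P board [-218.5 -354.7] F [-0.1  0.4  0.3] w 92.8
tile n 373 x 31.2 51.4 y 19.1 87.8 ztop 153.7 yaw 0.3
tile n 390 x 30.7 52.1 y -87.7 -17.6 ztop 153.2 yaw -0.0
tile n 385 x 30.5 50.5 y -189.8 -119.9 ztop 153.1 yaw -0.3
back face y -156 108 lean 3.3 yaw 1.7 x at z100 43.3
back face y -52 142 lean 3.7 yaw 0.1 x at z100 43.6
back face y 52 185 lean 3.6 yaw -0.1 x at z100 43.8
grasp [ 0.3824 -0.3412  0.2569] yaw 6.4 tilt [ 0. -0. -1.] shift [0.0012 0.0007 0.1705] turn 0.003 J7 -59 F [ 0.3  0.  -0.8] w 92.7 gf 0.0 t 55.05
```

```bash
python3 -m jog '[[0.0012,0.0005,0.06,0,1],[0.0012,0.0005,0.12,0,1],[0.0012,0.0005,0.1705,0,1],[0.0012,0.0005,0.1705,0,1],[0.0012,0.0005,0.1705,0,-1],[0.0012,0.0005,0.1705,0,-1],[0.0012,0.0005,0.1705,0,-1],[0.0012,0.0005,0.1705,0,-1],[0.0012,0.0005,0.1705,0,-1],[0.0012,0.0005,0.11,0,-1],[0.0012,0.0005,0.03,0,-1],[0.0012,0.0005,-0.06,0,-1]]' 25;  python3 -c "
from h import *
go((.6714,.1407,.30),-6.17)"
```

```text
t: 56.55
tcp_pos: [0.3818, -0.3422, 0.2797]
tcp_rot: [[0.994, 0.109, -0.0], [0.109, -0.994, 0.001], [-0.0, -0.001, -1.0]]
force: [1.0, -0.9, -2.1]
gripper_width: 0.752
grip_force: 25.0
grasp [ 0.3818 -0.3422  0.2987] yaw 6.3 tilt [-0.    -0.001 -1.   ] shift [ 0.4541 -0.5978 -0.0015] turn 0.415 J7 -58 F [ 1.  -0.9 -2.1] w 69.9 gf 25.0 t 56.55
```

```bash
python3 -m jog '[[0.04,-0.055,-0.015,0.2,-1],[0.085,-0.11,-0.015,0.415,-1],[0.13,-0.17,-0.015,0.415,-1],[0.177,-0.233,-0.015,0.415,-1],[0.224,-0.295,-0.015,0.415,-1],[0.271,-0.357,-0.015,0.415,-1],[0.318,-0.42,-0.015,0.415,-1],[0.365,-0.48,-0.015,0.415,-1],[0.41,-0.54,-0.015,0.415,-1],[0.44,-0.58,-0.015,0.415,-1],[0.4541,-0.5978,-0.015,0.415,-1],[0.4541,-0.5978,-0.015,0.415,-1]]';  python3 -c "
from h import *
go((.6712,.1407,.14),-6.17)"
```

```text
t: 58.05
tcp_pos: [0.6717, 0.1406, 0.2887]
tcp_rot: [[0.994, -0.107, -0.001], [-0.107, -0.994, -0.0], [-0.001, 0.0, -1.0]]
force: [0.1, 0.6, -2.1]
gripper_width: 0.751
grip_force: 25.0
grasp [0.6717 0.1406 0.3077] yaw -6.1 tilt [-0.001  0.    -1.   ] shift [-5.000e-04 -1.000e-04  2.236e-01] turn 0.002 J7 -126 F [ 0.1  0.6 -2.1] w 69.8 gf 25.0 t 58.05
```

```bash
python3 -m jog '[[0,0,0.07,0,-1],[0,0,0.14,0,-1],[0,0,0.2,0,-1],[0,0,0.2236,0,-1],[0,0,0.2236,0,-1]]';  python3 -c "
from h import *
go((.6712,.1407,.1275),-6.17)
tiles()"
```

```text
t: 58.68
tcp_pos: [0.6717, 0.139, 0.1212]
tcp_rot: [[0.994, -0.109, -0.001], [-0.109, -0.994, -0.001], [-0.001, 0.001, -1.0]]
force: [0.5, -0.6, -1.4]
gripper_width: 0.752
grip_force: 25.0
grasp [0.6717 0.139  0.1402] yaw -6.2 tilt [-0.001  0.001 -1.   ] shift [-0.0009 -0.0022  0.0169] turn -0.003 J7 -131 F [ 0.5 -0.6 -1.4] w 69.9 gf 25.0 t 58.675
P board [ 17.9 154.4] F [ 0.5 -0.6 -1.4] w 69.9
tile n 258 x 32.0 52.4 y -87.8 -30.3 ztop 154.1 yaw 2.4
tile n 381 x 31.0 50.6 y -189.7 -119.4 ztop 153.0 yaw 0.2
back face y -156 114 lean 2.9 yaw 1.3 x at z100 43.4
back face y -52 150 lean 3.3 yaw 0.2 x at z100 43.7
back face y 52 166 lean 4.5 yaw -0.0 x at z100 43.5
back face y 156 145 lean -0.0 yaw -0.2 x at z100 26.4
```

```bash
python3 -m jog '[[-0.002,-0.0015,0.008,0,-1],[-0.002,-0.0015,0.014,0,-1],[-0.002,-0.0015,0.017,0,-1],[-0.002,-0.0015,0.0182,0,-1],[-0.002,-0.0015,0.0182,0,-1]]';  python3 -c "
from h import *
go((.6712,.1407,.1275),-6.17)"
```

```text
t: 59.4
tcp_pos: [0.6709, 0.1414, 0.1091]
tcp_rot: [[0.994, -0.108, 0.001], [-0.108, -0.994, -0.001], [0.001, 0.0, -1.0]]
force: [-2.1, -2.4, 9.3]
gripper_width: 0.751
grip_force: 25.0
grasp [0.6709 0.1414 0.1281] yaw -6.2 tilt [ 0.001  0.    -1.   ] shift [0.0006 0.0009 0.0008] turn -0.0 J7 -132 F [-2.1 -2.4  9.3] w 69.8 gf 25.0 t 59.4
```

```bash
python3 -m jog '[[0,0,-0.0012,0,0.78],[0,0,-0.0012,0,0.78],[0,0,-0.0012,0,0.78],[0,0,-0.0012,0,0.78],[0,0,-0.04,0,0.78],[0,0,-0.08,0,0.78],[-0.03,0,-0.085,0,-0.35],[-0.065,0,-0.085,0,-0.35],[-0.065,0,-0.085,0,-0.35],[-0.065,0,-0.085,0,-0.35],[-0.065,0,-0.05,0,-0.35],[-0.065,0,-0.021,0,-0.35]]'; python3 -m jog '[[0.03,0,0,0,-0.35],[0.038,0,0,0,-0.35],[0.046,0,0,0,-0.35],[0.054,0,0,0,-0.35],[0.06,0,0,0,-0.35],[0.065,0,0,0,-0.35],[0.07,0,0,0,-0.35],[0.074,0,0,0,-0.35],[0.074,0,0,0,-0.35],[0.04,0,0,0,-0.35],[0,0,0,0,-0.35],[0,0,-0.1,0,-0.35]]';python3 -c "
from h import *
go((.35,.36,.30))"
```

```text
t: 60.9
tcp_pos: [0.6232, 0.1465, 0.1226]
tcp_rot: [[0.994, -0.108, 0.001], [-0.108, -0.994, 0.0], [0.001, -0.0, -1.0]]
force: [-0.1, -1.1, -0.4]
gripper_width: 0.337
grip_force: 0.0
t: 62.4
tcp_pos: [0.6173, 0.1463, 0.1826]
tcp_rot: [[0.994, -0.105, -0.01], [-0.105, -0.994, -0.003], [-0.009, 0.004, -1.0]]
force: [1.9, 1.0, 0.7]
gripper_width: 0.328
grip_force: 0.0
grasp [0.6175 0.1464 0.2016] yaw -6.0 tilt [-0.009  0.004 -1.   ] shift [-0.3859 -0.2452 -0.1286] turn  J7 -132 F [1.9 1.  0.7] w 30.5 gf 0.0 t 62.4
```

```bash
python3 -m jog '[[0,0,-0.08,0,-0.35],[-0.04,0.07,-0.13,0,-0.35],[-0.08,0.14,-0.13,0,-0.35],[-0.11,0.21,-0.13,0,-0.35],[-0.14,0.29,-0.13,0,-0.35],[-0.17,0.37,-0.13,0,-0.35],[-0.2,0.45,-0.13,0,-0.35],[-0.23,0.53,-0.13,0,-0.35],[-0.26,0.61,-0.13,0,-0.35],[-0.28,0.69,-0.13,0,-0.35],[-0.283,0.708,-0.13,0,-0.35],[-0.283,0.708,-0.13,0,-0.35]]';python3 - <<'E'
from h import *
tiles();pot(.44,-.03,.15)
c=cap('scene');cv2.imwrite('pics/end.png',c['img'][:,:,::-1])
E
```

```text
t: 63.9
tcp_pos: [0.3531, -0.3594, 0.2833]
tcp_rot: [[0.994, -0.111, -0.0], [-0.111, -0.994, -0.0], [-0.0, 0.0, -1.0]]
force: [0.0, 0.5, -0.6]
gripper_width: 0.321
grip_force: 0.0
P board [-245.3 -375.3] F [ 0.   0.5 -0.6] w 29.9
tile n 386 x 31.2 51.3 y 121.8 191.0 ztop 152.6 yaw 0.0
tile n 377 x 31.0 51.0 y 19.1 87.7 ztop 154.8 yaw 0.0
tile n 392 x 31.3 51.9 y -87.7 -17.6 ztop 152.3 yaw 0.0
tile n 385 x 31.2 50.6 y -189.4 -119.8 ztop 155.0 yaw 0.7
back face y -156 112 lean 3.2 yaw -0.2 x at z100 43.3
back face y -52 145 lean 3.5 yaw 0.8 x at z100 43.7
back face y 52 177 lean 3.4 yaw 0.5 x at z100 43.9
back face y 156 222 lean 3.9 yaw -0.1 x at z100 43.7
top 892 0.10752270705197739
0.09 156 [ 0.4406 -0.0298] 0.000244
0.04 51 [ 0.4408 -0.0266] 2.1e-05
0.003 202 [ 0.4373 -0.0373] 0.001093
scene 1256 0.10614891666716661
0.09 265 [ 0.4406 -0.0299] 0.000411
0.04 400 [ 0.4405 -0.0305] 0.000365
0.003 238 [ 0.4354 -0.0369] 0.001058
```

View pics/end.png

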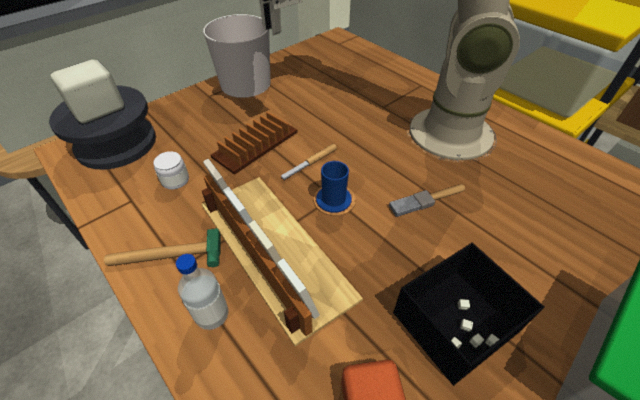

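Run:
```python
from h import *
xb=np.array([.9942,-.1075]);yb=np.array([.1075,.9942]);O=np.array([.6373,-.0126])
c=cap('top');W=pts(c);B=np.dstack([(W[...,:2]-O)@np.c_[xb,yb],W[...,2]])*1000
for a in(-154.5,-52.5,53.5,156.5):
    q=B[(abs(B[...,1]-a)<28)&(B[...,2]>20)&(B[...,2]<143)&(B[...,0]<45)&(B[...,0]>0)]
    f=np.polyfit(q[:,2],q[:,0],1);print(len(q),'front lean',np.degrees(np.arctan(f[0])).round(1),'foot front x',np.polyval(f,10).round(1))
print(ctrl.read_state()['t'])
```

```text
539 front lean 11.0 foot front x 10.1
567 front lean 12.3 foot front x 8.2
559 front lean 11.9 foot front x 8.9
548 front lean 11.7 foot front x 9.2
64.2
```

```bash
python3 -c "
from h import *
pot(.44,-.03,.15)
print(ctrl.hand_in())"
```

```text
top 889 0.1091637829753241
0.09 155 [ 0.4407 -0.0299] 0.000241
0.04 47 [ 0.4411 -0.0267] 1.9e-05
0.003 189 [ 0.4358 -0.0373] 0.000947
scene 1268 0.10602634579659082
0.09 267 [ 0.4404 -0.0299] 0.000439
0.04 393 [ 0.4406 -0.0307] 0.000379
0.003 238 [ 0.4341 -0.036 ] 0.001047
the job is handed in; nothing more can be done
None
```

I handed the job in at about 64 s, with no verdict returned: all five chips are in the tub, the pot stands upright on the mat within about 1 mm of centre (it slipped from the fingers once after emptying and landed upright on the bench), and all four tiles lean 11–12° against the rest, square to it and about 32–36 mm apart.

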